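# Set a wet gel nail on the curing plate and hold the curing lamp over it

### The job

The press-on nail stuck on the small wooden display block has just been painted with gel and is still wet: take the block by its sides, without touching the nail, and set it down squarely in the middle of the curing plate, lying lengthwise between the two stops. Then draw the cordless lamp out of its leaning holder, turn it level with the window of its head facing straight down, and hold it right over the nail, with the window about 4 cm above it. Finish while still holding the lamp there, motionless and clear of everything; leave the polish bottles and the buffer alone.

Things in the scene. Friction and masses are not known exactly. Their poses are not given: they have to be found in the camera images.
- block_center (a point): Centre (half-way up) of a loose light-wood display block, 26 mm along its x, 46 mm along its y, 24 mm high, about 47 g; it stands upright on the table at the start. Grasp it across its x (the long sides, 26 mm apart). A press-on nail lies on its top.
- nail_top (a point): Top of the press-on nail, 16 mm above the block's centre. The nail is fixed to the middle of the block's top, lengthwise along the block's y: 11 mm by 22 mm, 4 mm high. It is wet and must not be touched.
- plate_top (a point): Middle of the upper face of the curing plate, 6 mm above the table: fixed white plate, 100 mm along its x, 130 mm along its y, steel reflector on top. Two stops (ribs 44 mm long along x, 7 mm thick, 10.5 mm above the face) stand at y = +-32.5 mm, 58 mm clear between them. The block goes in the middle, its y along the plate's y (either way round), 6 mm spare to each stop.
- nail: The wet nail itself (part of the block); origin in the middle of its underside, on the block's top.
- block: The display block with the nail; origin in the middle of its underside.
- plate: The curing plate; origin in the middle of its underside, on the table; z up.
- dock: Fixed grey lamp holder, foot 115 x 84 x 12 mm; origin under the foot's middle, on the table; x is the horizontal way the lamp leans. Its socket (36 mm wide along y) leans 50 degrees above level, encloses the lowest 40 mm of the handle with about 2 mm of play and is open at the upper end. Further up only a tongue, 14 mm wide, lies under the handle, up to 90 mm from the tail.
- lamp: Loose white cordless lamp, 161 mm long overall with its head, 90 to 140 g. Origin on the handle's axis at the tail end; x from tail to head; z away from the window (level, window straight down = z straight up). Handle 125 mm long, 24 wide along y, 20 thick; head 36 long, 32 wide. At the start it leans in the holder, x 50 degrees above level, and comes out along x by 40 mm.
- lamp_grip (a point): Point on the handle's axis 88 mm from the tail: where to take the lamp, across its y (24 mm wide). A gripper coming straight down comes close to the head with its body; there is ample room with the approach tilted 10 to 50 degrees towards square with the handle (pointing down and the way the lamp leans).
- lamp_window (a point): Centre of the lamp's window, under the head: 143 mm from the tail, 16 mm below the handle's axis.
- bottle_square: Bystander: loose square polish bottle with a black cap, 30 mm wide, 72 mm high; origin under its centre.
- bottle_round: Bystander: loose round polish bottle with a black cap, 32 mm in diameter, 77 mm high; origin under its centre.
- buffer: Bystander: loose grey buffer block, 28 x 92 x 28 mm, long along its y; origin under its centre.
Mind the look-alikes: they are no part of the job. What is meant by the block is not blue, green or purple, and is the smaller of those in its own colour.

How it is judged:
By the outcome, as a careful person would: the job done as asked, in the order asked, and still so for the second after the job is handed in, while the arm keeps its last pose, push and grip.
It also fails if it takes over 58 s, if anything falls off the work surface, if the arm or the gripper's body presses on something with over 40 N, if the wrist force passes 120 N, or if a joint passes its speed limit or range.

### The arm

A 7-joint arm with a two-finger parallel gripper is mounted at the origin on the work surface. World frame = base frame: x ahead of the robot, y to its left, z up, the work surface at z = 0. Lengths are in m, angles in rad, forces in N, time in s.
With the tool pointing down it reaches from about 0.425 to 0.925 m from the base axis. Payload 6.8 kg.
Tool frame: the origin (TCP) lies at the centre of the arm's flange, where the gripper is bolted on; the fingertips stand 173 mm ahead of it and the grasp point (between the pads) lies 155 mm ahead of it (r.hold_point_z is the distance from the TCP to the grasp point, in m); z points along the fingers, x is the direction in which the jaws open and shut, and the axes are right-handed (so a half turn about z gives the same grasp; the last joint's range is limited). The gripper opens to 85 mm and grips with 20 to 120 N. Pads are 22 mm wide; open, the fingers measure 114 mm over their backs; the gripper's body (76 mm by 85 mm) begins 54 mm behind the grasp point. The pads swing forward as they close: fully open they stand 13 mm farther back than shut.
Start: joints at [0.999, 0.477, 0.022, 1.555, -0.011, 1.109, -0.083], TCP at [0.302, -0.604, 0.405] pointing down, gripper open.
Joint ranges: [-2.96, 2.96], [-0.34, 2.1], [-1.41, 1.46], [0.24, 2.44], [-1.37, 4.51], [0.17, 1.92], [-2.96, 2.96]. Speed limits (rad/s): [2.39, 2.39, 3.14, 3.14, 3.14, 3.14, 3.14].

### API

Orientations are given as a rotation vector (axis times angle).
In Python, from bench import r gives the robot as it stands.
- The arm moves only by the tool apply_moves, never from a script. Its arguments are lists of equal length, an entry for each row: "dp": the shift along the tool's x, y, z scaled (see below), a list of three; "twist": the turn, a rotation vector about the tool's x, y, z scaled (see below), a list of three; "jaw": the closure in counts, from 0 (fully open) to 255 (shut). In form: {"dp": [[x, y, z], ...], "twist": [[rx, ry, rz], ...], "jaw": [jaw, ...]}. A call has 1 to 20 rows; each row shifts and turns the pose as measured when the row begins, along the tool's axes as they then stand; what a row does not reach is not made up. The controller multiplies each number of a shift by 12 cm and each number of a turn by 120 degrees. A row lasts 1/10 s, in which the tool goes at most 50 mm and 8.59 degrees, less where a joint would pass 70% of its speed; a pose out of reach is approached as far as the arm can. A call with a number of a shift or a turn outside -1 to 1 is refused whole. A call with a gripper value outside its range is refused whole. The fingers move at their own pace and stop on an object; "grip_force" is the grip in N (left out, the last holds). Time passes only in rows, so rows that do not move let the fingers close. It gives the time, the measured TCP pose, the force and the opening at its end, in the units of the state.
- r.get_obs(): the state, without advancing time (a new reading comes with each control period).
- r.grab_frame(name): name is "side" or "top"; returns a dict with "color" (400x640x3 uint8, red, green, blue), "z_map" (400x640 float32, m along the optical axis (not along the pixel's ray), 0 where there is no reading), "intrinsics" (3x3 intrinsics, pixels), "dist_coeffs" ([k1, k2, p1, p2, k3] as OpenCV has them; the pictures are not rectified), "R" (3x3) and "t" (3): a world point X has camera coordinates R X + t. Camera axes: x right, y down, z forward; pixel columns grow to the right and rows downward; lengths in m; the calibration is good to about 2 mm. A picture is of the moment at which its call begins.
- r.hand_in(): hands the job in, once; it reports no verdict.
The state is a dict: "clock": time; "joints": joint angles; "qvel": joint speeds; "tau": joint torques, N m; "tcp_pos": TCP position; "orientation": TCP orientation; "contact_force": force on the tool from outside, world axes, zero at the start; "moment": the same for the moment, N m; "grip_width": finger opening in m.
Only numpy, scipy, OpenCV 4.12 (cv2) and the standard library are available. Lean on these libraries where they do the work, as an engineer would, in place of code of your own. Each camera call takes 0.05 s, during which the arm holds its last target.

## Working session

There is one attempt and no reset: what is moved stays moved. The work goes in short steps, Python scripts to look and compute and a tool call to move; the robot and the scene stay as the last step left them, time stands still between calls to the robot, and variables do not carry over. Pictures are saved under pics/ and viewed, and the job is handed in when it is done.

Besides the shell and the picture viewer there is one more tool, called after "Emit:" as a command line: name --argument value ..., lists and objects as JSON in quotes. apply_moves: Moves the arm, as the interface text tells. Shifts and turns lie within -1 to 1; 1 stands for 12 cm of shift or 120 degrees of turn. Its arguments: {"type":"object","properties":{"dp":{"type":"array"},"twist":{"type":"array"},"jaw":{"type":"array"},"grip_force":{"type":"number"}},"required":["dp","twist","jaw"]}

```bash
ls; mkdir -p pics; python3 - <<'E'
from bench import r
import cv2,numpy as np
for n in ["side","top"]:
    f=r.grab_frame(n); cv2.imwrite(f"pics/{n}0.png",f["color"][:,:,::-1]); np.savez(f"pics/{n}0.npz",**f)
    print(n,f["intrinsics"].tolist(),f["dist_coeffs"],f["R"].round(4).tolist(),f["t"])
    print("campos",-f["R"].T@f["t"])
print(r.get_obs(), r.hold_point_z)
E
```

```text
pics
side [[407.3266743277225, 0.0, 311.1271747039133], [0.0, 407.3266743277225, 198.66915424631426], [0.0, 0.0, 1.0]] [-0.03063844  0.          0.          0.          0.        ] [[0.9998, 0.0098, 0.0186], [0.0208, -0.5871, -0.8092], [0.003, 0.8094, -0.5872]] [-0.53654935  0.10103385  1.06892963]
campos [ 0.53110365 -0.80066269  0.71942462]
top [[507.0084916773861, 0.0, 315.8786376552559], [0.0, 507.0084916773861, 200.1491066628873], [0.0, 0.0, 1.0]] [-0.02886672  0.          0.          0.          0.        ] [[-0.0391, -0.9992, -0.001], [-0.9725, 0.0383, -0.2297], [0.2296, -0.008, -0.9733]] [0.07891511 0.55984446 1.09684441]
campos [0.29574934 0.0662447  1.19618771]
{'clock': 0.1, 'joints': array([ 0.99890794,  0.47776316,  0.02234442,  1.55636411, -0.01151158,
        1.10929075, -0.08311931]), 'qvel': array([ 0.0005134 , -0.00143928,  0.00160109, -0.00297312,  0.00186237,
        0.00136875, -0.00082232]), 'tau': array([ 4.50148407e-03, -5.97759426e+01,  1.61337107e+00, -2.81957996e+01,
        1.28390815e-02,  4.94078704e-03, -2.92664811e-05]), 'tcp_pos': array([ 0.3018528 , -0.60346973,  0.40378719]), 'orientation': array([-2.67183521e+00,  1.65103641e+00,  2.35759259e-03]), 'contact_force': array([ 0.39076172,  0.17200128, -0.58852555]), 'moment': array([ 0.02129409, -0.00639595, -0.0047323 ]), 'grip_width': 0.08492518583320544} 0.1547
```

View pics/side0.png

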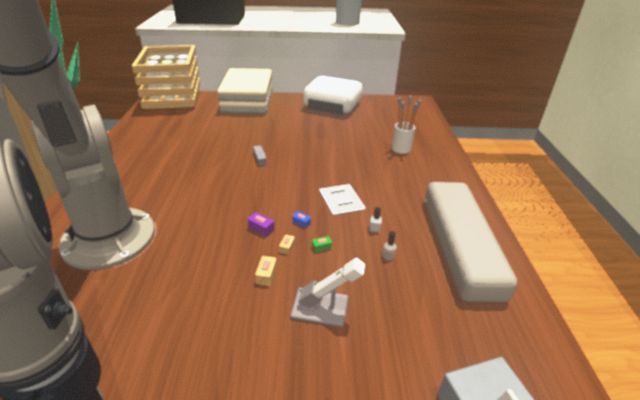

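View pics/top0.png

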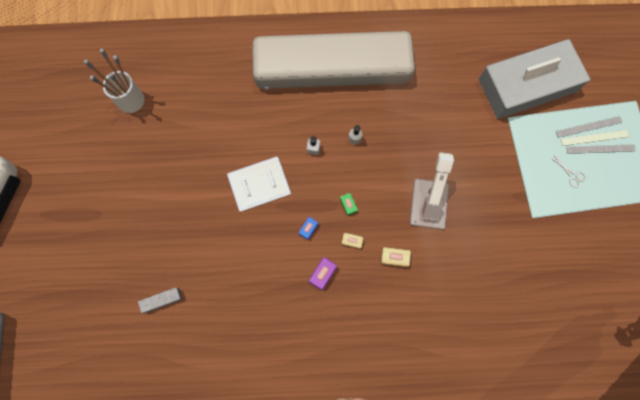

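```bash
cat > h.py <<'E'
import cv2,numpy as np
from scipy.spatial.transform import Rotation as Ro
def und(f,uv):
    uv=np.asarray(uv,float).reshape(-1,1,2)
    return cv2.undistortPoints(uv,f["intrinsics"],f["dist_coeffs"]).reshape(-1,2)
def cast(f,uv,z):
    p=und(f,uv); d=np.c_[p,np.ones(len(p))]@f["R"]; c=-f["R"].T@f["t"]
    return c+d*((z-c[2])/d[:,2])[:,None]
def pts(f,mask):
    v,u=np.nonzero(mask&(f["z_map"]>0)); z=f["z_map"][v,u]
    p=und(f,np.c_[u,v]); P=np.c_[p*z[:,None],z]
    return (P-f["t"])@f["R"]
def proj(f,X):
    rv=cv2.Rodrigues(f["R"])[0]
    return cv2.projectPoints(np.asarray(X,float).reshape(-1,1,3),rv,f["t"],f["intrinsics"],f["dist_coeffs"])[0].reshape(-1,2)
def rect(P):
    (c,s,a)=cv2.minAreaRect((P[:,:2]*1000).astype(np.float32)); return np.array(c)/1000,s,a
E
python3 - <<'E'
import numpy as np,cv2
for n,(x0,y0,x1,y1) in dict(top=(220,120,460,300),side=(230,170,400,335)).items():
    im=cv2.imread(f"pics/{n}0.png")[y0:y1,x0:x1]
    s=min(800/(x1-x0),600/(y1-y0))
    cv2.imwrite(f"pics/{n}0z.png",cv2.resize(im,None,fx=s,fy=s,interpolation=cv2.INTER_CUBIC)[:600,:800])
    print(n,s)
E
```

```text
top 3.3333333333333335
side 3.6363636363636362
```

View pics/top0z.png

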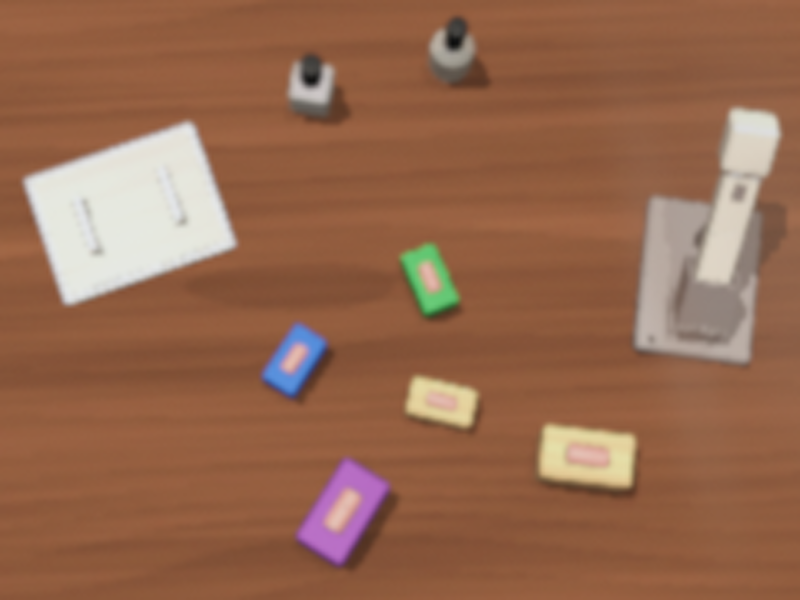

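View pics/side0z.png

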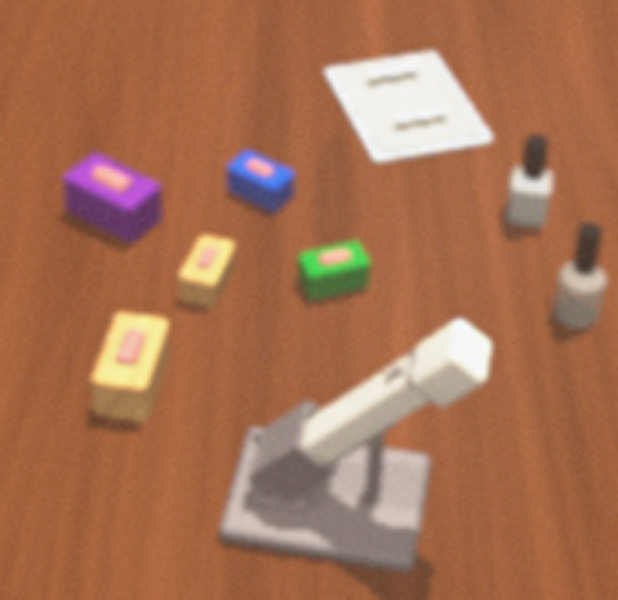

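Top view: the small yellow block is at (352,240), with the larger yellow look-alike at (396,257). The plate is at (259,184), with its stop ribs running roughly up and down the image. The dock is at (430,203), and the lamp's head is at (445,163).

```bash
python3 - <<'E'
from h import *
F={n:dict(np.load(f"pics/{n}0.npz")) for n in("top","side")}
def comp(m,near):
    m=cv2.morphologyEx(m.astype(np.uint8),cv2.MORPH_CLOSE,np.ones((3,3)))
    k,l,s,c=cv2.connectedComponentsWithStats(m)
    v,u=np.nonzero(l); i=np.argmin((u-near[0])**2+(v-near[1])**2); return l==l[v[i],u[i]]
for n,bl,pl in(("top",(346,236),(250,200)),("side",(287,240),(335,200))):
    f=F[n]; hsv=cv2.cvtColor(f["color"],cv2.COLOR_RGB2HSV).astype(int); H,S,V=hsv[...,0],hsv[...,1],hsv[...,2]
    y=(H>14)&(H<32)&(S>60)&(V>130)
    m=comp(y,bl); v,u=np.nonzero(m); print(n,"block px",m.sum(),u.min(),u.max(),v.min(),v.max())
    P=pts(f,m); print(" z pct",np.percentile(P[:,2],[5,50,95]).round(4))
    hull=cv2.convexHull(np.c_[u,v].astype(np.int32)); hm=np.zeros(m.shape,np.uint8); cv2.fillPoly(hm,[hull],1)
    pink=(hm>0)&~m
    cs,_=cv2.findContours(hm,0,1); C=cs[0].reshape(-1,2)
    print(" outline@24mm",rect(cast(f,C,.024)))
    P=pts(f,hm>0); T=P[P[:,2]>.019]; print(" depth top",rect(T),T.mean(0).round(4))
    # nail
    a,b=np.nonzero((hm>0)&((H<12)|(H>168))&(V>150)); 
    if len(a): print(" nail", cast(f,[[b.mean(),a.mean()]],.028),len(a))
    w=(S<60)&(V>150); m=comp(w,pl); cs,_=cv2.findContours(m.astype(np.uint8),0,1); C=max(cs,key=cv2.contourArea).reshape(-1,2)
    R=cast(f,C,.006); print(" plate",len(C),rect(R))
    # quad approx
    q=cv2.approxPolyDP(C,8,True).reshape(-1,2); print(q.tolist(),cast(f,q,.006)[:,:2].round(4).tolist())
E
```

```text
top block px 236 341 363 232 248
 z pct [-0.0021  0.0217  0.0259]
 outline@24mm (array([ 0.47351859, -0.0239117 ]), (50.85338592529297, 32.080909729003906), 73.5626220703125)
 depth top (array([ 0.47290225, -0.02324621]), (45.44248580932617, 26.335166931152344), 73.58270263671875) [ 0.4726 -0.0231  0.0232]
 nail [[ 0.47300141 -0.02446811  0.028     ]] 27
 plate 174 (array([0.62430975, 0.19436807]), (103.80780029296875, 133.20799255371094), 17.530109405517578)
[[276, 156], [227, 173], [240, 211], [290, 193]] [[0.692, 0.1502], [0.6532, 0.2709], [0.5569, 0.2396], [0.5967, 0.1183]]
side block px 201 279 294 234 253
 z pct [0.0012 0.0228 0.0269]
 outline@24mm (array([ 0.47358218, -0.03544798]), (71.02955627441406, 32.6539421081543), 75.29679870605469)
 depth top (array([ 0.47528577, -0.02546718]), (50.110591888427734, 26.183311462402344), 75.81838989257812) [ 0.475  -0.0292  0.0243]
 nail [[ 0.47393215 -0.03064921  0.028     ]] 10
 plate 110 (array([0.62533221, 0.18893161]), (105.30587768554688, 137.931396484375), 17.49384307861328)
[[349, 184], [319, 189], [333, 214], [365, 207]] [[0.6533, 0.2657], [0.5586, 0.2344], [0.5976, 0.1108], [0.6922, 0.147]]
```

```bash
python3 - <<'E'
from h import *
F={n:dict(np.load(f"pics/{n}0.npz")) for n in("top","side")}
for n,(x0,y0,x1,y1) in (("top",(400,145,465,235)),("side",(285,250,375,330))):
    f=F[n]; m=np.zeros((400,640),bool); m[y0:y1,x0:x1]=1
    hsv=cv2.cvtColor(f["color"],cv2.COLOR_RGB2HSV).astype(int); S,V=hsv[...,1],hsv[...,2]
    P=pts(f,m); print(n)
    # foot
    fm=m&(S<100); k,l,s,c=cv2.connectedComponentsWithStats(fm.astype(np.uint8)); i=1+np.argmax(s[1:,4]); fm=l==i
    v,u=np.nonzero(fm); Q=pts(f,fm); ft=Q[(Q[:,2]>.006)&(Q[:,2]<.018)]
    print(" foot depth",rect(ft),len(ft),np.median(ft[:,2]))
    w=fm&(S<60)&(V>185); L=pts(f,w); L=L[L[:,2]>.04]
    print(" lamp n",len(L),L.min(0).round(3),L.max(0).round(3))
    # by height slices
    for z in np.arange(.04,.18,.01):
        g=L[(L[:,2]>=z)&(L[:,2]<z+.01)]
        if len(g)>3: print("  %.3f"%(z+.005),len(g),g.mean(0).round(4),np.ptp(g[:,:2],axis=0).round(3))
E
```

```text
top
 foot depth (array([ 0.56388208, -0.21644846]), (84.63780212402344, 132.00856018066406), 79.45804595947266) 988 0.010629023369684947
 lamp n 570 [ 0.543 -0.244  0.058] [ 0.641 -0.203  0.157]
  0.055 6 [ 0.5448 -0.2166  0.0592] [0.003 0.021]
  0.065 41 [ 0.5487 -0.2125  0.0654] [0.015 0.022]
  0.075 47 [ 0.5562 -0.2152  0.075 ] [0.015 0.025]
  0.085 49 [ 0.5639 -0.2155  0.0849] [0.016 0.021]
  0.095 53 [ 0.5725 -0.2179  0.0952] [0.016 0.022]
  0.105 49 [ 0.5813 -0.2193  0.105 ] [0.015 0.023]
  0.115 39 [ 0.589  -0.2204  0.1154] [0.014 0.022]
  0.125 41 [ 0.5983 -0.221   0.1251] [0.019 0.021]
  0.135 65 [ 0.6085 -0.2247  0.1357] [0.042 0.031]
  0.145 124 [ 0.6213 -0.2267  0.1452] [0.035 0.033]
  0.155 56 [ 0.6219 -0.2266  0.1523] [0.019 0.029]
side
 foot depth (array([ 0.5580188 , -0.21902762]), (85.04035949707031, 115.29232025146484), 79.89653778076172) 1205 0.011712837956776736
 lamp n 526 [ 0.539 -0.248  0.059] [ 0.641 -0.202  0.155]
  0.065 50 [ 0.5465 -0.2192  0.0653] [0.013 0.027]
  0.075 36 [ 0.5567 -0.2209  0.0754] [0.012 0.024]
  0.085 36 [ 0.5643 -0.2225  0.0848] [0.014 0.024]
  0.095 38 [ 0.5726 -0.2243  0.0948] [0.01  0.025]
  0.105 35 [ 0.5808 -0.2251  0.105 ] [0.011 0.025]
  0.115 34 [ 0.5885 -0.2286  0.1147] [0.011 0.02 ]
  0.125 40 [ 0.5974 -0.2265  0.1248] [0.011 0.027]
  0.135 58 [ 0.6087 -0.2326  0.1358] [0.04  0.033]
  0.145 129 [ 0.6249 -0.2349  0.1453] [0.033 0.032]
  0.155 68 [ 0.6233 -0.2319  0.1526] [0.014 0.033]
```

```bash
cat >> h.py <<'E'
from bench import r
def state():
    o=r.get_obs(); R=Ro.from_rotvec(o["orientation"]).as_matrix(); p=np.array(o["tcp_pos"]); return o,R,p
def tool(yaw,tilt=0,dirn=0):
    # tool x at world yaw (deg), z down; tilt tips z toward heading dirn
    x=np.array([np.cos(np.radians(yaw)),np.sin(np.radians(yaw)),0]); z=np.array([0,0,-1.]); 
    R=np.c_[x,np.cross(z,x),z]
    if tilt:
        d=np.radians(dirn); ax=np.cross(z,[np.cos(d),np.sin(d),0]); R=Ro.from_rotvec(ax*np.radians(tilt)).as_matrix()@R
    return R
def plan(grasp=None,Rt=None,hz=.1547):
    o,R,p=state(); g=p+R[:,2]*hz
    print("t %.2f grasp"%o["clock"],g.round(4),"tcp",p.round(4),"xyaw %.2f"%np.degrees(np.arctan2(R[1,0],R[0,0])),"z",R[:,2].round(4),"w %.4f"%o["grip_width"],"F",o["contact_force"].round(1),"j",o["joints"].round(2))
    if Rt is None: Rt=R
    w=Ro.from_matrix(R.T@Rt).as_rotvec(degrees=True); print(" turn units",(w/120).round(4),"deg %.2f rows %.1f"%(np.linalg.norm(w),np.linalg.norm(w)/8.59))
    if grasp is not None:
        tp=np.array(grasp)-Rt[:,2]*hz
        d=tp-p; print(" shift world",d.round(4)," units cur-axes",(R.T@d/.12).round(4)," units target-axes",(Rt.T@d/.12).round(4),"rows %.1f"%(np.linalg.norm(d)/.05))
E
python3 - <<'E'
from h import *
plan([.473,-.024,.13],tool(-16.4))
E
```

```text
t 0.10 grasp [ 0.3017 -0.6032  0.2491] tcp [ 0.3019 -0.6035  0.4038] xyaw -63.43 z [-9.0e-04  1.5e-03 -1.0e+00] w 0.0849 F [ 0.4  0.2 -0.6] j [ 1.    0.48  0.02  1.56 -0.01  1.11 -0.08]
 turn units [-3.000e-04  8.000e-04 -3.919e-01] deg 47.03 rows 5.5
 shift world [ 0.1711  0.5795 -0.1191]  units cur-axes [-3.6791 -3.4358  0.9982]  units target-axes [ 4.8000e-03 -5.0351e+00  9.9240e-01] rows 12.3
```

Emit:
apply_moves --dp '[[0,0,0],[0,0,0],[0,0,0],[0,0,0],[0,0,0],[0,0,0],[0,-0.35,0],[0,-0.35,0],[0,-0.35,0],[0,-0.35,0],[0,-0.35,0],[0,-0.35,0],[0,-0.35,0],[0,-0.35,0.1],[0,-0.35,0.1],[0,-0.35,0.1],[0,-0.35,0.1],[0,-0.35,0.1],[0,-0.2,0],[0,0,0]]' --twist '[[0,0,-0.065],[0,0,-0.065],[0,0,-0.065],[0,0,-0.065],[0,0,-0.065],[0,0,-0.065],[0,0,0],[0,0,0],[0,0,0],[0,0,0],[0,0,0],[0,0,0],[0,0,0],[0,0,0],[0,0,0],[0,0,0],[0,0,0],[0,0,0],[0,0,0],[0,0,0]]' --jaw '[0,0,0,0,0,0,0,0,0,0,0,0,0,0,0,0,0,0,0,0]'

```text
clock: 2.1
tcp_pos: [0.4361, -0.0725, 0.3366]
orientation: [-3.108, 0.404, 0.015]
contact_force: [0.3, 0.1, -0.4]
grip_width: 0.0854
```

```bash
python3 - <<'E'
from h import *
plan([.473,-.024,.13],tool(-16.4))
E
```

```text
t 2.10 grasp [ 0.4347 -0.0713  0.1819] tcp [ 0.4361 -0.0725  0.3366] xyaw -14.80 z [-0.0086  0.0082 -0.9999] w 0.0854 F [ 0.3  0.1 -0.4] j [ 0.45  0.22 -0.48  2.13  0.13  0.83 -0.36]
 turn units [-0.0027  0.005   0.0133] deg 1.74 rows 0.2
 shift world [ 0.0369  0.0485 -0.0519]  units cur-axes [ 0.1988 -0.4672  0.4332]  units target-axes [ 0.1811 -0.4749  0.4325] rows 1.6
```

Emit:
apply_moves --dp '[[0.05,-0.12,0.11],[0.05,-0.12,0.11],[0.05,-0.12,0.11],[0.05,-0.12,0.11],[0,0,0],[0,0,0]]' --twist '[[-0.003,0.005,0.013],[0,0,0],[0,0,0],[0,0,0],[0,0,0],[0,0,0]]' --jaw '[0,0,0,0,0,0]'

```text
clock: 2.7
tcp_pos: [0.4752, -0.0263, 0.2814]
orientation: [3.104, -0.454, -0.002]
contact_force: [0.4, -0.2, 0.2]
grip_width: 0.0856
```

```bash
python3 - <<'E'
from h import *
plan([.473,-.024,.10],tool(-16.4))
for n in("top","side"):
    f=r.grab_frame(n); np.savez(f"pics/{n}1.npz",**f)
    o,R,p=state(); u,v=proj(f,p+R[:,2]*.1547)[0]; print(n,u,v)
    x0,y0=int(u)-80,int(v)-60; x0=max(x0,0);y0=max(y0,0)
    cv2.imwrite(f"pics/{n}1z.png",cv2.resize(f["color"][y0:y0+120,x0:x0+160,::-1],None,fx=4.9,fy=4.9,interpolation=cv2.INTER_CUBIC)); print(x0,y0)
E
```

```text
t 2.70 grasp [ 0.4749 -0.0269  0.1267] tcp [ 0.4752 -0.0263  0.2814] xyaw -16.63 z [-0.0021 -0.004  -1.    ] w 0.0856 F [ 0.4 -0.2  0.2] j [ 0.31  0.36 -0.46  2.11  0.24  0.73 -0.59]
 turn units [ 0.0021  0.0004 -0.0019] deg 0.35 rows 0.0
 shift world [-0.0022  0.0023 -0.0267]  units cur-axes [-0.0227 -0.0143  0.2227]  units target-axes [-0.0229 -0.0134  0.2227] rows 0.5
top 356.6960079185452 231.93957531993516
276 171
side 286.1867349706167 208.68773515306899
206 148
```

View pics/top1z.png

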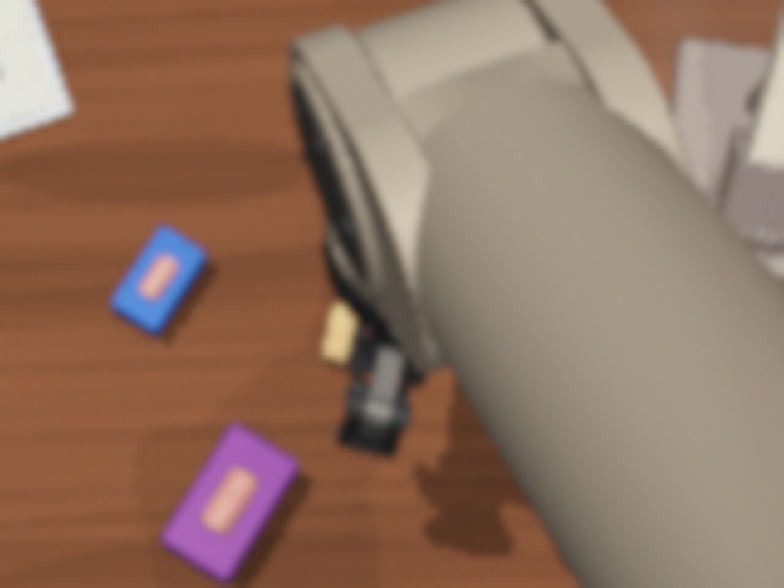

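View pics/side1z.png

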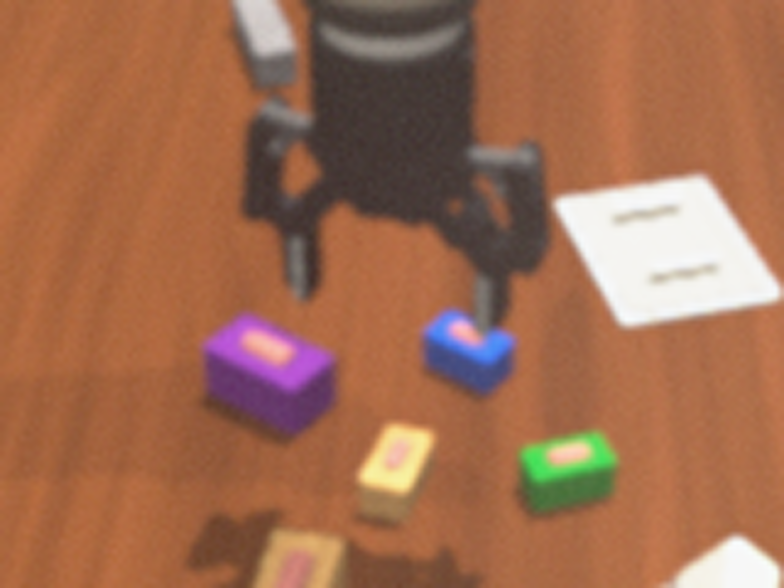

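```bash
python3 - <<'E'
from h import *
f=dict(np.load("pics/side1.npz")); o,R,p=state()
for s in(-1,1):
  for w in(.0425,.057):
    for d in (.155,.160,.173): print(s,w,d,proj(f,p+R[:,2]*d+s*w*R[:,0])[0].round(1), ((proj(f,p+R[:,2]*d+s*w*R[:,0])[0]-[206,148])*4.9).round(0))
u=286.6
# sensitivity
g=p+R[:,2]*.16
print(proj(f,[g,g+[.01,0,0],g+[0,.01,0],g+[0,0,.01]]).round(2))
x0,y0=255,140
cv2.imwrite("pics/side1zz.png",cv2.resize(f["color"][y0:y0+85,x0:x0+60,::-1],None,fx=7,fy=7,interpolation=cv2.INTER_CUBIC))
E
```

```text
-1 0.0425 0.155 [269.6 205.4] [312. 281.]
-1 0.0425 0.16 [269.7 207. ] [312. 289.]
-1 0.0425 0.173 [269.9 211.3] [313. 310.]
-1 0.057 0.155 [264.1 204.2] [285. 275.]
-1 0.057 0.16 [264.2 205.9] [285. 284.]
-1 0.057 0.173 [264.4 210.1] [286. 304.]
1 0.0425 0.155 [303.1 212.3] [476. 315.]
1 0.0425 0.16 [303.1 213.9] [476. 323.]
1 0.0425 0.173 [303.  218.2] [475. 344.]
1 0.057 0.155 [308.9 213.5] [504. 321.]
1 0.057 0.16 [308.9 215.1] [504. 329.]
1 0.057 0.173 [308.8 219.4] [504. 350.]
[[286.22 210.45]
 [290.39 210.54]
 [286.47 207.92]
 [286.15 207.13]]
```

View pics/side1zz.png

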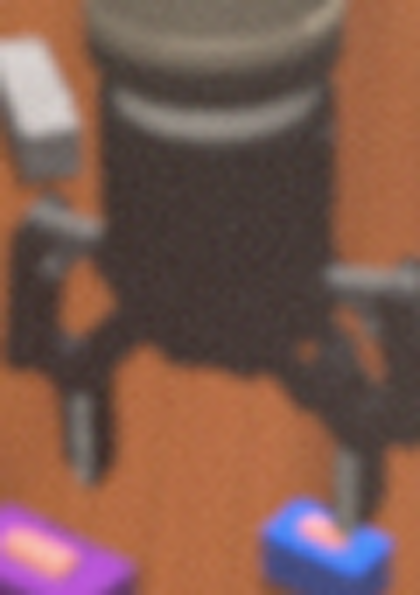

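```bash
python3 - <<'E'
from h import *
plan([.474,-.0255,.0195],tool(-16))
f=dict(np.load("pics/top0.npz")); print(cast(f,[[340,197],[353,193],[357,210],[347,215],[309,228]],.024).round(3))
E
```

```text
t 2.80 grasp [ 0.4749 -0.027   0.1271] tcp [ 0.4751 -0.0264  0.2818] xyaw -16.66 z [-0.0012 -0.0041 -1.    ] w 0.0856 F [ 0.5 -0.3 -0.2] j [ 0.31  0.36 -0.46  2.11  0.24  0.73 -0.59]
 turn units [ 0.002   0.     -0.0055] deg 0.71 rows 0.1
 shift world [-0.0011  0.0009 -0.1076]  units cur-axes [-0.011  -0.0084  0.8965]  units target-axes [-0.0109 -0.0048  0.8965] rows 2.2
[[ 0.578 -0.001  0.024]
 [ 0.586 -0.033  0.024]
 [ 0.544 -0.04   0.024]
 [ 0.533 -0.015  0.024]
 [ 0.506  0.075  0.024]]
```

Emit:
apply_moves --dp '[[-0.011,-0.005,0.1],[0,0,0.1],[0,0,0.1],[0,0,0.1],[0,0,0],[0,0,0]]' --twist '[[0.002,0,-0.0055],[0,0,0],[0,0,0],[0,0,0],[0,0,0],[0,0,0]]' --jaw '[90,90,90,90,90,90]' --grip_force 25

```text
clock: 3.4
tcp_pos: [0.4728, -0.0279, 0.2299]
orientation: [3.109, -0.441, 0.0]
contact_force: [-0.6, -0.2, 0.1]
grip_width: 0.0554
```

```bash
python3 - <<'E'
from h import *
plan([.474,-.0255,.0195],tool(-16))
f=r.grab_frame("side"); np.savez("pics/side2.npz",**f)
cv2.imwrite("pics/side2z.png",cv2.resize(f["color"][150:270,230:350,::-1],None,fx=5,fy=5,interpolation=cv2.INTER_CUBIC))
E
```

```text
t 3.40 grasp [ 0.4728 -0.028   0.0752] tcp [ 0.4728 -0.0279  0.2299] xyaw -16.14 z [-1.0e-04 -1.1e-03 -1.0e+00] w 0.0554 F [-0.6 -0.2  0.1] j [ 0.28  0.44 -0.42  2.14  0.31  0.61 -0.65]
 turn units [ 0.0005 -0.0001 -0.0012] deg 0.15 rows 0.0
 shift world [ 0.0012  0.0024 -0.0557]  units cur-axes [ 0.0037 -0.022   0.4644]  units target-axes [ 0.0038 -0.0215  0.4644] rows 1.1
```

View pics/side2z.png

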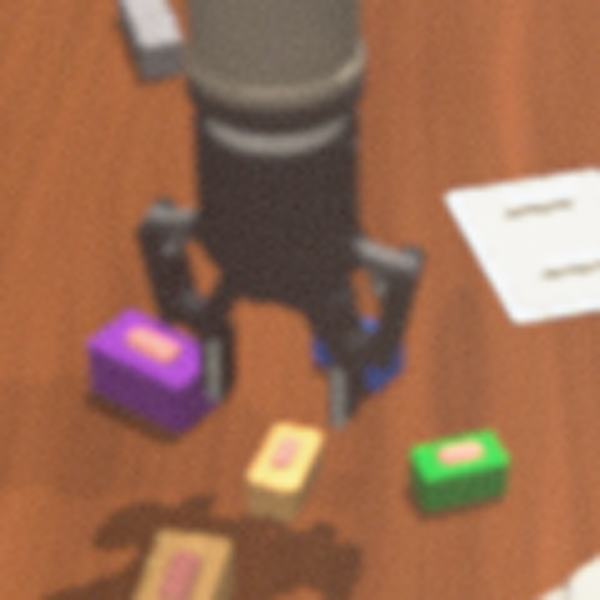

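Side view: the fingers, opened to about 55 mm, straddle the small block (nail at crop (287,452)). Now descending.

Emit:
apply_moves --dp '[[0.004,-0.022,0.1],[0,0,0.1],[0,0,0.1],[0,0,0.08],[0,0,0.05],[0,0,0],[0,0,0]]' --twist '[[0,0,0],[0,0,0],[0,0,0],[0,0,0],[0,0,0],[0,0,0],[0,0,0]]' --jaw '[90,90,90,90,90,90,90]'

```text
clock: 4.15
tcp_pos: [0.4745, -0.0249, 0.1738]
orientation: [3.11, -0.44, 0.001]
contact_force: [-0.4, 0.2, 1.4]
grip_width: 0.0554
```

```bash
python3 - <<'E'
from h import *
plan([.474,-.0255,.0195],tool(-16))
E
```

```text
t 4.15 grasp [ 0.4745 -0.0251  0.0191] tcp [ 0.4745 -0.0249  0.1738] xyaw -16.10 z [ 2.e-04 -1.e-03 -1.e+00] w 0.0554 F [-0.4  0.2  1.4] j [ 0.21  0.55 -0.35  2.16  0.39  0.49 -0.72]
 turn units [ 0.0004 -0.0002 -0.0009] deg 0.12 rows 0.0
 shift world [-0.0005 -0.0006  0.0004]  units cur-axes [-0.0025  0.0057 -0.0035]  units target-axes [-0.0025  0.0057 -0.0035] rows 0.0
```

Close, then lift.

Emit:
apply_moves --dp '[[0,0,0],[0,0,0],[0,0,0],[0,0,0],[0,0,0],[0,0,0],[0,0,0],[0,0,0]]' --twist '[[0,0,0],[0,0,0],[0,0,0],[0,0,0],[0,0,0],[0,0,0],[0,0,0],[0,0,0]]' --jaw '[130,150,170,190,200,210,220,220]' --grip_force 30

```text
clock: 4.95
tcp_pos: [0.4751, -0.0251, 0.1752]
orientation: [3.11, -0.441, 0.005]
contact_force: [0.5, 1.1, -1.0]
grip_width: 0.0252
```

Emit:
apply_moves --dp '[[0,0,-0.05],[0,0,-0.1],[0,0,-0.1],[0,0,-0.1],[0,0,-0.1],[0,0,0],[0,0,0]]' --twist '[[0,0,0],[0,0,0],[0,0,0],[0,0,0],[0,0,0],[0,0,0],[0,0,0]]' --jaw '[220,220,220,220,220,220,220]'

```text
clock: 5.65
tcp_pos: [0.4752, -0.0251, 0.2356]
orientation: [3.11, -0.441, 0.009]
contact_force: [-0.3, -0.3, -0.6]
grip_width: 0.0252
```

```bash
python3 - <<'E'
from h import *
plan([.6245,.1915,.09],tool(17.5))
f=r.grab_frame("side"); np.savez("pics/side3.npz",**f)
cv2.imwrite("pics/side3z.png",cv2.resize(f["color"][150:270,230:350,::-1],None,fx=5,fy=5,interpolation=cv2.INTER_CUBIC))
E
```

```text
t 5.65 grasp [ 0.4761 -0.0253  0.0809] tcp [ 0.4752 -0.0251  0.2356] xyaw -16.14 z [ 0.0058 -0.0015 -1.    ] w 0.0252 F [-0.3 -0.3 -0.6] j [ 0.28  0.44 -0.43  2.14  0.31  0.62 -0.65]
 turn units [ 0.0008 -0.0028 -0.2804] deg 33.64 rows 3.9
 shift world [0.1493 0.2166 0.0091]  units cur-axes [ 0.6939 -2.0799 -0.0714]  units target-axes [ 1.7296 -1.3473 -0.0758] rows 5.3
```

View pics/side3z.png

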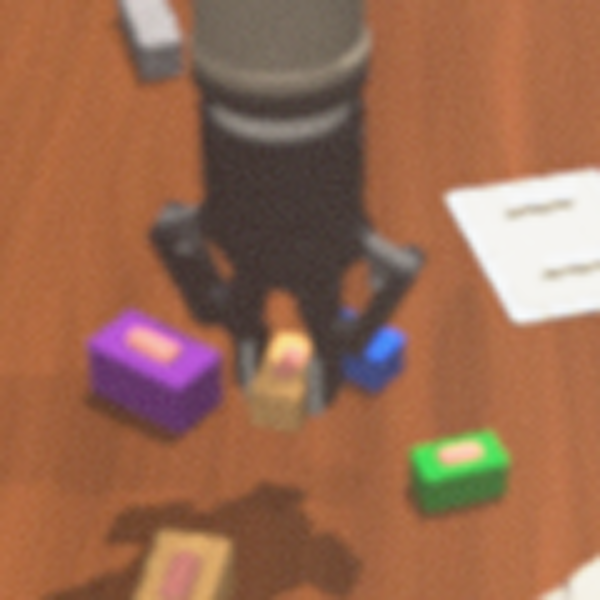

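Emit:
apply_moves --dp '[[0,0,-0.02],[0,0,-0.02],[0,0,-0.02],[0,0,-0.02],[0.17,-0.13,0],[0.17,-0.13,0],[0.17,-0.13,0],[0.17,-0.13,0],[0.17,-0.13,0],[0.17,-0.13,0],[0.17,-0.13,0],[0.17,-0.13,0],[0.17,-0.13,0],[0.1,-0.1,0],[0,0,0],[0,0,0]]' --twist '[[0,0,-0.07],[0,0,-0.07],[0,0,-0.07],[0,0,-0.07],[0,0,0],[0,0,0],[0,0,0],[0,0,0],[0,0,0],[0,0,0],[0,0,0],[0,0,0],[0,0,0],[0,0,0],[0,0,0],[0,0,0]]' --jaw '[220,220,220,220,220,220,220,220,220,220,220,220,220,220,220,220]'

```text
clock: 7.3
tcp_pos: [0.6132, 0.1865, 0.2316]
orientation: [3.098, 0.501, -0.026]
contact_force: [-0.6, 0.3, -0.9]
grip_width: 0.0251
```

```bash
python3 - <<'E'
from h import *
plan([.6245,.1915,.06],tool(17.5))
E
```

```text
t 7.30 grasp [0.6108 0.1856 0.0769] tcp [0.6132 0.1865 0.2316] xyaw 18.38 z [-0.0158 -0.0054 -0.9999] w 0.0251 F [-0.6  0.3 -0.9] j [-0.01  0.68 -0.54  1.73  0.44  0.87 -0.42]
 turn units [0.0001 0.008  0.0073] deg 1.30 rows 0.2
 shift world [ 0.0113  0.005  -0.0169]  units cur-axes [ 0.1049 -0.0101  0.1389]  units target-axes [ 0.1024 -0.0116  0.1406] rows 0.4
```

Emit:
apply_moves --dp '[[0.05,-0.006,0.07],[0.05,-0.006,0.07],[0,0,0],[0,0,0]]' --twist '[[0,0.008,0.007],[0,0,0],[0,0,0],[0,0,0]]' --jaw '[220,220,220,220]'

```text
clock: 7.7
tcp_pos: [0.624, 0.1878, 0.2118]
orientation: [3.103, 0.471, -0.002]
contact_force: [0.1, -0.6, 0.2]
grip_width: 0.0254
```

```bash
python3 - <<'E'
from h import *
plan([.6245,.1915,.06],tool(17.5))
for n in("side","top"):
    f=r.grab_frame(n); np.savez(f"pics/{n}4.npz",**f)
    o,R,p=state(); u,v=proj(f,p+R[:,2]*.1547)[0]; x0,y0=int(u)-60,int(v)-55; print(n,x0,y0)
    cv2.imwrite(f"pics/{n}4z.png",cv2.resize(f["color"][y0:y0+100,x0:x0+120,::-1],None,fx=6,fy=6,interpolation=cv2.INTER_CUBIC))
E
```

```text
t 7.70 grasp [0.6239 0.1873 0.0571] tcp [0.624  0.1878 0.2118] xyaw 17.27 z [-0.001  -0.0032 -1.    ] w 0.0254 F [ 0.1 -0.6  0.2] j [-0.02  0.72 -0.52  1.72  0.46  0.83 -0.45]
 turn units [ 0.0013  0.0009 -0.0019] deg 0.30 rows 0.0
 shift world [0.0005 0.0037 0.0029]  units cur-axes [ 0.0128 -0.0278 -0.0246]  units target-axes [ 0.013  -0.0279 -0.0245] rows 0.1
side 281 129
top 198 122
```

View pics/side4z.png

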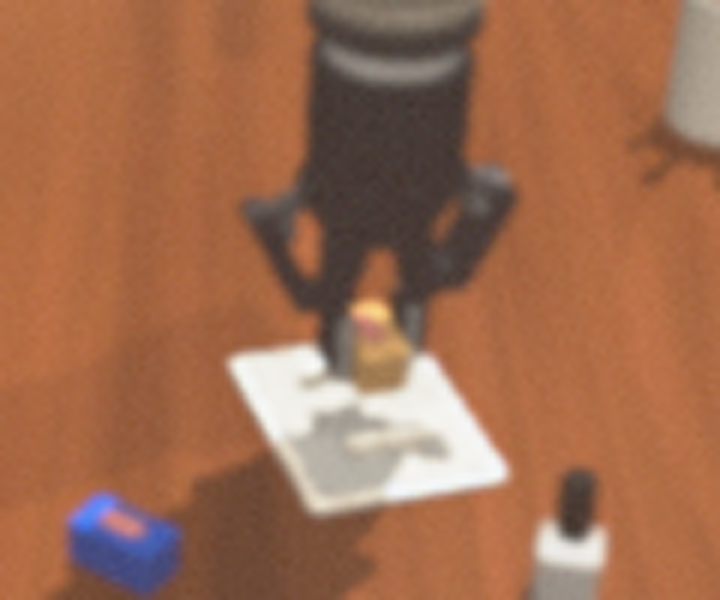

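View pics/top4z.png

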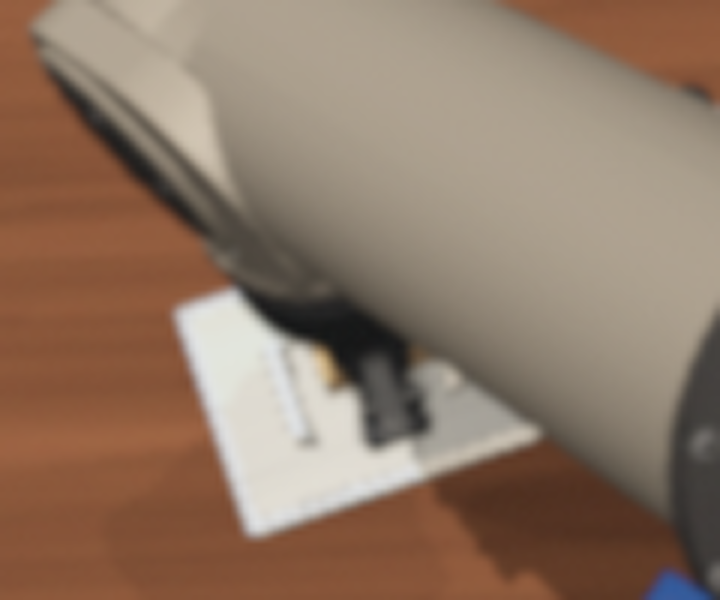

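```bash
python3 - <<'E'
from h import *
f=dict(np.load("pics/side0.npz")); t=dict(np.load("pics/top0.npz"))
o=np.array([230,170]);s=600/165
def sz(a): return o+np.array(a)/s-.36
print("side block top",cast(f,sz([[197,237],[236,238],[181,275],[220,281]]),.024).round(4).tolist(),cast(f,[sz([207,258])],.027))
print("side plate far@6",cast(f,sz([[325,70],[437,50]]),.006).round(4),"near@0",cast(f,sz([[493,138],[378,162]]),.0).round(4))
# ribs: dark marks
for n,g,(x0,y0,x1,y1) in(("side",f,(322,184,362,212)),("top",t,(232,163,285,206))):
    V=g["color"].max(2).astype(int); sub=V[y0:y1,x0:x1]; print(n,np.percentile(sub,[1,5,20,50,90]))
    cv2.imwrite(f"pics/{n}rib.png",cv2.resize(g["color"][y0-8:y1+8,x0-8:x1+8,::-1],None,fx=10,fy=10,interpolation=cv2.INTER_CUBIC))
    print(x0-8,y0-8)
E
```

```text
side block top [[0.4656, -0.0037, 0.024], [0.4934, -0.0039, 0.024], [0.4571, -0.0438, 0.024], [0.4843, -0.049, 0.024]] [[ 0.47424226 -0.02910773  0.027     ]]
side plate far@6 [[0.5586 0.235  0.006 ]
 [0.6561 0.2692 0.006 ]] near@0 [[0.6939 0.1521 0.    ]
 [0.5998 0.1177 0.    ]]
side [151.  161.  187.8 240.  243. ]
314 176
top [129.78 142.   210.   229.   232.  ]
224 155
```

View pics/siderib.png

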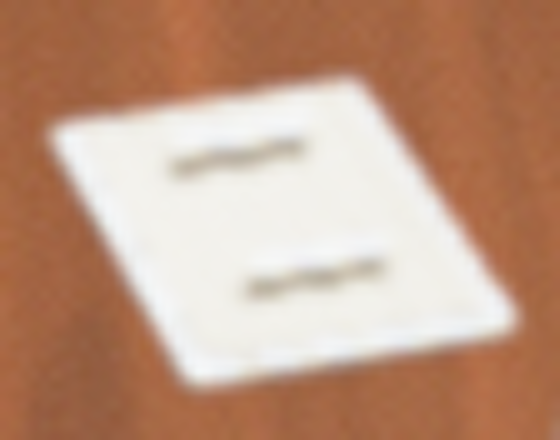

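View pics/toprib.png

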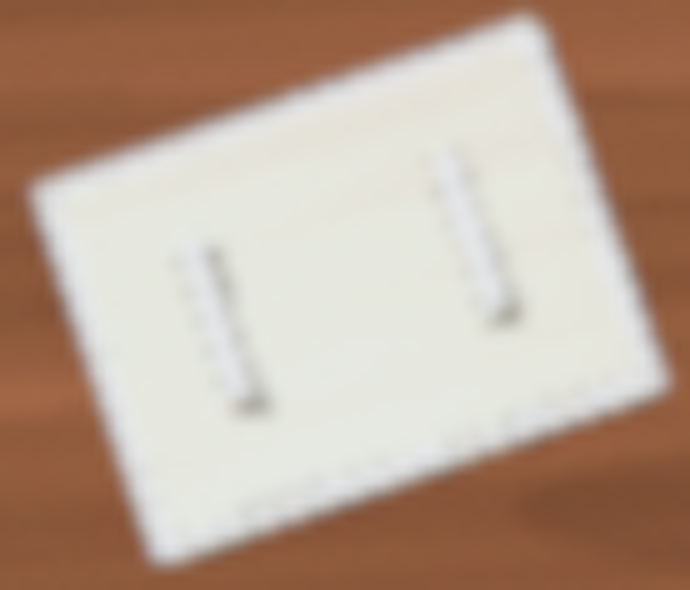

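```bash
python3 - <<'E'
from h import *
t=dict(np.load("pics/top0.npz"));f=dict(np.load("pics/side0.npz"))
a=cast(t,[[224+22.0,155+32.5],[224+47,155+23.5]],.0165);print(a.round(4),a.mean(0).round(4),np.linalg.norm(a[1]-a[0]))
b=cast(t,np.array([[224,155]])+np.array([[38,185],[530,15],[668,385],[160,562]])/10-.45,.006); print(b.mean(0))
# side ribs: dark near faces base, z 6..16
c=cast(f,np.array([[314,176]])+np.array([[237,158],[316,278]])/10-.45,.009);print(c.round(4),c.mean(0).round(4))
# held block now
g=dict(np.load("pics/side4.npz")); o,R,p=state(); gp=p+R[:,2]*.1547
zb=gp[2]-.0205
print(zb,"nail",cast(g,[[281+372/6-.4,129+322/6-.4]],zb+.027),"near bottom",cast(g,np.array([[281,129]])+np.array([[362,384],[407,386]])/6-.4,zb))
x0,y0=325,170
cv2.imwrite("pics/held.png",cv2.resize(g["color"][y0:y0+40,x0:x0+40,::-1],None,fx=14,fy=14,interpolation=cv2.INTER_CUBIC))
E
```

```text
[[0.6119 0.2233 0.0165]
 [0.632  0.1627 0.0165]] [0.6219 0.193  0.0165] 0.06382164907416
[0.62473703 0.19426053 0.006     ]
[[0.6141 0.2195 0.009 ]
 [0.6347 0.1588 0.009 ]] [0.6244 0.1892 0.009 ]
0.03683038596364406 nail [[0.6252592  0.18758289 0.06383039]] near bottom [[0.62137073 0.17354967 0.03683039]
 [0.64324254 0.17265362 0.03683039]]
```

View pics/held.png

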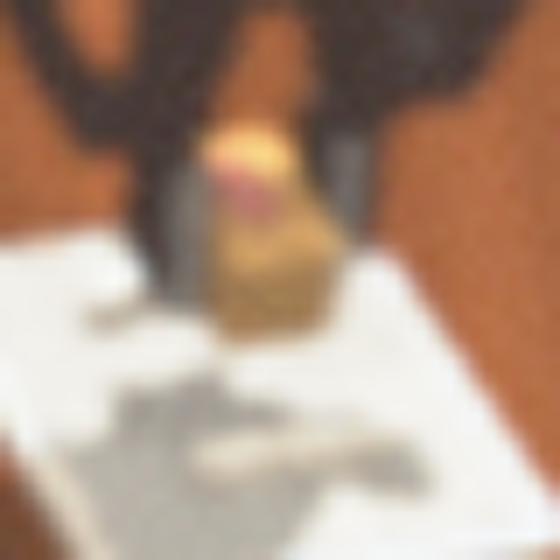

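```bash
python3 - <<'E'
from h import *
t=dict(np.load("pics/top4.npz")); x0,y0=235,165
cv2.imwrite("pics/heldt.png",cv2.resize(t["color"][y0:y0+40,x0:x0+50,::-1],None,fx=14,fy=14,interpolation=cv2.INTER_CUBIC))
E
```

```text
(no output)
```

View pics/heldt.png

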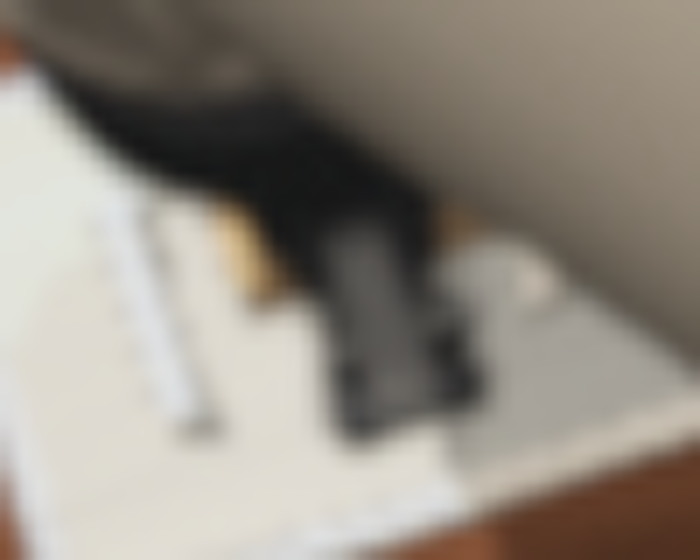

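```bash
python3 - <<'E'
from h import *
t=dict(np.load("pics/top4.npz")); o,R,p=state(); gp=p+R[:,2]*.1547; zb=gp[2]-.0205
q=np.array([[235,165]])+np.array([[250,290],[218,205],[478,225]])/14-.46
yv=np.array([-.3007,.9537]); xv=np.array([.9537,.3007])
for z in(zb,zb+.024):
    P=cast(t,q,z)[:,:2]-gp[:2]; print(z,(P@yv).round(4),(P@xv).round(4))
# finger pair check: depth of gripper finger
# rib left in this image at z .0165
rb=cast(t,np.array([[235,165]])+np.array([[155,315]])/14-.46,.0165)[:,:2]-gp[:2]; print("rib",rb@yv)
E
```

```text
0.03683038596364406 [ 0.0209  0.0213 -0.0191] [-0.0065  0.0095 -0.0088]
0.06083038596364406 [ 0.0201  0.0205 -0.019 ] [-0.0136  0.0021 -0.0158]
rib [0.03828907]
```

```bash
python3 - <<'E'
from h import *
g=dict(np.load("pics/side4.npz")); o,R,p=state(); gp=p+R[:,2]*.1547
yv=np.array([-.3007,.9537,0]); xv=np.array([.9537,.3007,0])
hsv=cv2.cvtColor(g["color"],cv2.COLOR_RGB2HSV).astype(int)
for v in range(178,197):
    row=[]
    for u in range(339,349):
        m=np.zeros((400,640),bool); m[v,u]=1; P=pts(g,m)
        row.append("%3d/%3d/%3d"%(((P[0]-gp)@xv*1000),((P[0]-gp)@yv*1000),P[0][2]*1000) if len(P) else "---")
    print(v," ".join(row))
E
```

```text
178 -15/-12/ 89 -12/-11/ 87  42/112/  0  46/112/  0  49/112/  0  52/111/  0  55/109/  0  14/  7/ 71  13/ -2/ 77  15/ -4/ 78
179 -16/-13/ 86 -13/-13/ 86  39/104/  2  44/109/ -1   9/ 18/ 62  13/ 18/ 61  52/103/  0  15/  8/ 67  14/  0/ 73  15/ -4/ 75
180 -16/-14/ 83  -1/ 14/ 62   3/ 17/ 60   6/ 16/ 60   6/ 10/ 64  11/ 14/ 60  50/ 97/  1  13/  3/ 67  13/ -2/ 70  15/ -6/ 72
181 -16/-14/ 80  -1/ 12/ 60  -1/  6/ 64   2/  7/ 63   5/  5/ 63   9/  8/ 61  12/  8/ 60  14/  5/ 62  15/  0/ 65  14/ -7/ 70
182 -14/-11/ 74 -13/-15/ 77  -2/  2/ 63   0/  1/ 63   2/  0/ 64   6/  1/ 62  10/  2/ 61  14/  5/ 58  15/  0/ 62  13/-10/ 69
183 -14/-10/ 70  -9/ -8/ 68  -4/ -2/ 63   0/ -1/ 62   0/ -4/ 64   4/ -4/ 63   9/  0/ 59  11/ -1/ 59  14/ -2/ 60  13/-12/ 66
184 -14/-12/ 68 -11/-13/ 68  -4/ -3/ 60  -2/ -5/ 61   0/ -5/ 61   1/-11/ 64   4/-10/ 63   8/-10/ 63  12/ -7/ 60  14/-10/ 62
185 -14/-11/ 64 -10/-11/ 63  -7/-11/ 62  -3/ -9/ 60  -1/-11/ 62   1/-11/ 61   3/-13/ 62   7/-13/ 61  10/-11/ 59  13/-12/ 59
186 -13/-11/ 60 -10/-10/ 59  -8/-13/ 60  -5/-14/ 61  -1/-13/ 59  -1/-20/ 64   2/-17/ 61   5/-17/ 61   9/-16/
[... 1131 characters left out ...]
v]); P=np.c_[p*z[:,None],z]
  File "h.py", line 5, in und
    return cv2.undistortPoints(uv,f["intrinsics"],f["dist_coeffs"]).reshape(-1,2)
           ~~~~~~~~~~~~~~~~~~~^^^^^^^^^^^^^^^^^^^^^^^^^^^^^^^^^^^^^
cv2.error: OpenCV(4.12.0) /io/opencv/modules/calib3d/src/undistort.dispatch.cpp:347: error: (-215:Assertion failed) CV_IS_MAT(_src) && CV_IS_MAT(_dst) && (_src->rows == 1 || _src->cols == 1) && (_dst->rows == 1 || _dst->cols == 1) && _src->cols + _src->rows - 1 == _dst->rows + _dst->cols - 1 && (CV_MAT_TYPE(_src->type) == CV_32FC2 || CV_MAT_TYPE(_src->type) == CV_64FC2) && (CV_MAT_TYPE(_dst->type) == CV_32FC2 || CV_MAT_TYPE(_dst->type) == CV_64FC2) in function 'cvUndistortPointsInternal'
```

```bash
python3 - <<'E'
from h import *
yv=np.array([-.3007,.9537,0]); xv=np.array([.9537,.3007,0]); c=np.array([.624,.1932,0])
for n in("side","top"):
    f=dict(np.load(f"pics/{n}0.npz")); P=pts(f,np.ones((400,640),bool)); X=(P-c)@xv;Y=(P-c)@yv;Z=P[:,2]
    m=(abs(X)<.06)&(abs(Y)<.085)
    for lo,hi in((-.045,-.02),(.02,.045)):
        k=m&(abs(X)<.017)&(Y>lo)&(Y<hi)&(Z>.0125); print(n,"rib",k.sum(),Y[k].mean().round(4),np.percentile(Y[k],[5,95]).round(4),Z[k].max().round(4))
        k2=m&(Y>lo)&(Y<hi)&(Z>.0125)&(abs(X)<.035); print("   xmid",X[k2].mean().round(4),np.percentile(X[k2],[4,96]).round(4))
    k=m&(abs(X)<.03)&(Z>.0035)&(Z<.009); print("  plate Y",np.percentile(Y[k],[.5,99.5]).round(4), "med z",np.median(Z[k]).round(4))
    k=m&(abs(Y)<.05)&(Z>.0035)&(Z<.009); print("  plate X",np.percentile(X[k],[.5,99.5]).round(4))
E
```

```text
side rib 25 -0.0354 [-0.0391 -0.0308] 0.0183
   xmid 0.0019 [-0.019   0.0196]
side rib 23 0.0304 [0.027  0.0359] 0.0176
   xmid 0.0018 [-0.016   0.0231]
  plate Y [-0.066   0.0619] med z 0.006
  plate X [-0.0481  0.0508]
top rib 36 -0.0302 [-0.0332 -0.027 ] 0.0211
   xmid 0.001 [-0.0181  0.02  ]
top rib 31 0.0345 [0.0317 0.0372] 0.0205
   xmid -0.0007 [-0.02    0.0213]
  plate Y [-0.0731  0.0668] med z 0.0056
  plate X [-0.0491  0.05  ]
```

```bash
python3 - <<'E'
from h import *
plan([.625,.194,.040],tool(17.5))
E
```

```text
t 7.80 grasp [0.6238 0.1875 0.0573] tcp [0.6239 0.188  0.212 ] xyaw 17.28 z [-8.0e-04 -3.1e-03 -1.0e+00] w 0.0255 F [0.3 0.  0.2] j [-0.02  0.72 -0.52  1.72  0.46  0.83 -0.45]
 turn units [ 0.0013  0.0008 -0.0018] deg 0.28 rows 0.0
 shift world [ 0.0011  0.006  -0.0173]  units cur-axes [ 0.0236 -0.0458  0.1443]  units target-axes [ 0.0235 -0.0454  0.1444] rows 0.4
```

Emit:
apply_moves --dp '[[0.012,-0.023,0.07],[0.012,-0.023,0.07],[0,0,0],[0,0,0]]' --twist '[[0.001,0.001,-0.002],[0,0,0],[0,0,0],[0,0,0]]' --jaw '[220,220,220,220]'

```text
clock: 8.2
tcp_pos: [0.6251, 0.1945, 0.1941]
orientation: [3.105, 0.479, 0.002]
contact_force: [0.2, 0.9, 0.4]
grip_width: 0.0254
```

```bash
cat >> h.py <<'E'
def blockcheck(tag,zlo=.0):
    yv=np.array([-.3007,.9537,0]); xv=np.array([.9537,.3007,0]); c=np.array([.624,.1932,0])
    for n in("side","top"):
        f=r.grab_frame(n); np.savez(f"pics/{n}{tag}.npz",**f)
        P=pts(f,np.ones((400,640),bool)); X=(P-c)@xv;Y=(P-c)@yv;Z=P[:,2]
        k=(abs(X)<.008)&(Y<-.01)&(Y>-.05)&(Z>.02+zlo)&(Z<.026+zlo+.015); 
        print(n,"near face Y",np.median(Y[k]).round(4) if k.any() else None,np.percentile(Y[k],[10,90]).round(4) if k.any() else None,k.sum())
        for lo,hi in((-.045,-.027),(.02,.045)):
            k=(abs(X)<.019)&(Y>lo)&(Y<hi)&(Z>.0125)&(Z<.019)
            if k.any(): print("  rib",Y[k].mean().round(4),k.sum())
        u,v=proj(f,c+[0,0,.02])[0]; x0,y0=int(u)-40,int(v)-30
        cv2.imwrite(f"pics/{n}{tag}z.png",cv2.resize(f["color"][y0:y0+60,x0:x0+80,::-1],None,fx=9,fy=9,interpolation=cv2.INTER_CUBIC))
E
python3 - <<'E'
from h import *
plan([.625,.194,.0270],tool(17.5))
blockcheck(5,.01)
E
```

```text
t 8.20 grasp [0.6253 0.1945 0.0394] tcp [0.6251 0.1945 0.1941] xyaw 17.54 z [ 0.0011  0.     -1.    ] w 0.0254 F [0.2 0.9 0.4] j [-0.04  0.75 -0.51  1.72  0.48  0.81 -0.47]
 turn units [ 0.0002 -0.0005  0.0004] deg 0.08 rows 0.0
 shift world [-0.0001 -0.0005 -0.0124]  units cur-axes [-0.002   0.0038  0.1034]  units target-axes [-0.0019  0.0038  0.1034] rows 0.2
side near face Y -0.0219 [-0.025  -0.0142] 35
  rib -0.0352 27
  rib 0.0298 6
top near face Y None None 0
  rib 0.035 30
```

View pics/side5z.png

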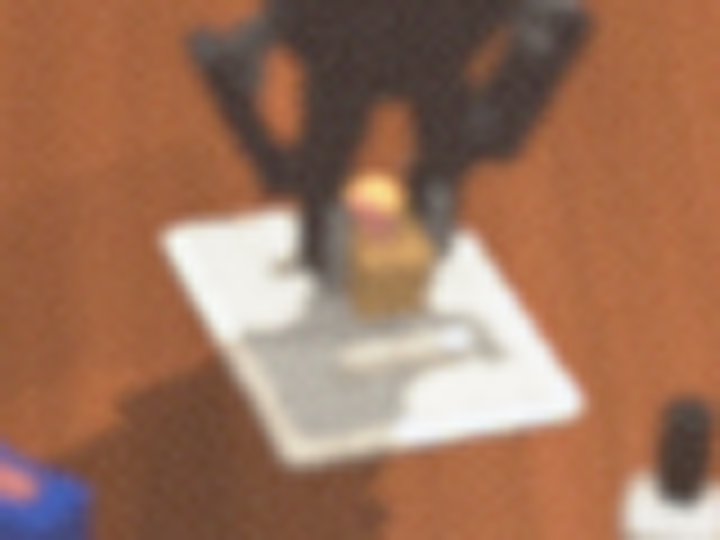

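View pics/top5z.png

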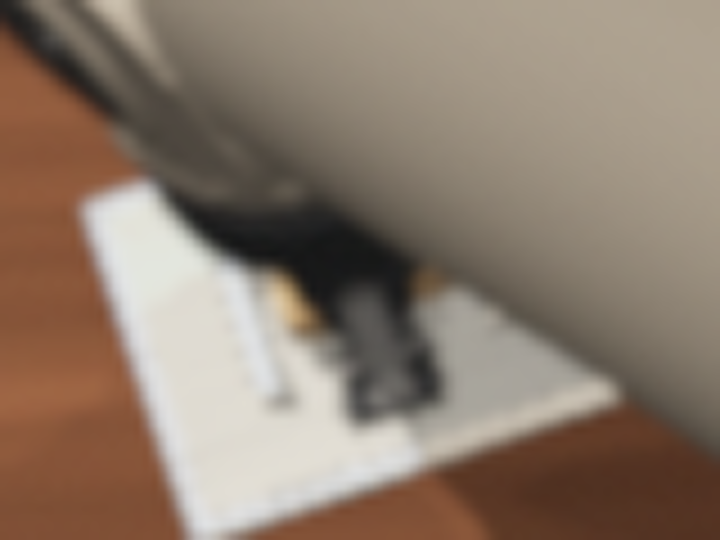

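Emit:
apply_moves --dp '[[-0.002,0.004,0.05],[0,0,0.04],[0,0,0.014],[0,0,0],[0,0,0]]' --twist '[[0,0,0],[0,0,0],[0,0,0],[0,0,0],[0,0,0]]' --jaw '[220,220,220,220,220]'

```text
clock: 8.8
tcp_pos: [0.6251, 0.1937, 0.181]
orientation: [3.105, 0.479, 0.003]
contact_force: [0.5, -0.7, 0.1]
grip_width: 0.0252
```

```bash
python3 - <<'E'
from h import *
plan([.625,.194,.0265],tool(17.5))
blockcheck(6,.0)
E
```

```text
t 8.80 grasp [0.6254 0.1937 0.0263] tcp [0.6251 0.1937 0.181 ] xyaw 17.53 z [ 0.0017 -0.     -1.    ] w 0.0252 F [ 0.5 -0.7  0.1] j [-0.04  0.76 -0.5   1.72  0.49  0.78 -0.48]
 turn units [ 0.0003 -0.0008  0.0002] deg 0.10 rows 0.0
 shift world [-0.0001  0.0003  0.0002]  units cur-axes [-0.0001 -0.0028 -0.0017]  units target-axes [-0.0001 -0.0028 -0.0017] rows 0.0
side near face Y -0.0231 [-0.0266 -0.0115] 31
  rib -0.035 28
  rib 0.0325 4
top near face Y -0.0159 [-0.0159 -0.0159] 1
  rib 0.0343 32
```

View pics/side6z.png

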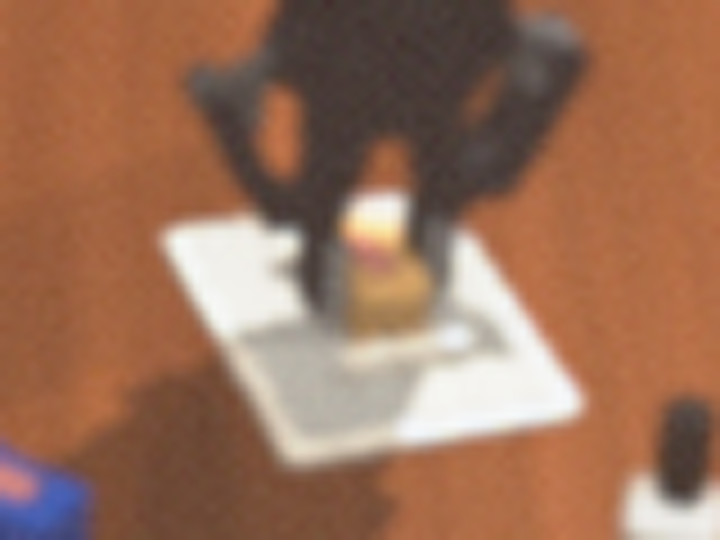

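Emit:
apply_moves --dp '[[0,0,0.003],[0,0,0],[0,0,0],[0,0,0],[0,0,0],[0,0,0],[0,0,0]]' --twist '[[0,0,0],[0,0,0],[0,0,0],[0,0,0],[0,0,0],[0,0,0],[0,0,0]]' --jaw '[220,170,160,150,130,110,90]'

```text
clock: 9.6
tcp_pos: [0.6255, 0.1939, 0.1816]
orientation: [-3.105, -0.478, -0.005]
contact_force: [0.1, 0.6, -0.3]
grip_width: 0.0551
```

Emit:
apply_moves --dp '[[0,0,-0.06],[0,0,-0.1],[0,0,-0.2],[0,0,-0.3],[0,0,-0.3],[0,0,-0.3],[0,0,-0.3],[0,0,0]]' --twist '[[0,0,0],[0,0,0],[0,0,0],[0,0,0],[0,0,0],[0,0,0],[0,0,0],[0,0,0]]' --jaw '[90,90,60,30,0,0,0,0]'

```text
clock: 10.4
tcp_pos: [0.6242, 0.1945, 0.3821]
orientation: [-3.104, -0.481, -0.008]
contact_force: [1.1, 0.0, -0.1]
grip_width: 0.0856
```

```bash
python3 - <<'E'
from h import *
plan()
blockcheck(7,.0)
E
```

```text
t 10.40 grasp [0.6249 0.1948 0.2274] tcp [0.6242 0.1945 0.3821] xyaw 17.61 z [ 0.0048  0.0017 -1.    ] w 0.0856 F [ 1.1  0.  -0.1] j [ 0.03  0.53 -0.61  1.6   0.33  1.11 -0.35]
 turn units [0. 0. 0.] deg 0.00 rows 0.0
side near face Y -0.021 [-0.0258 -0.0131] 35
  rib -0.0354 24
  rib 0.0301 9
top near face Y -0.0114 [-0.0132 -0.0104] 7
  rib 0.0341 40
```

View pics/side7z.png

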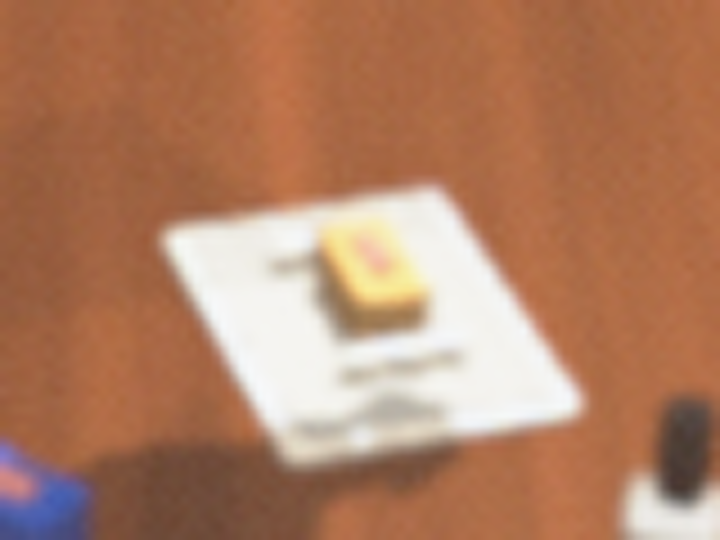

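View pics/top7z.png

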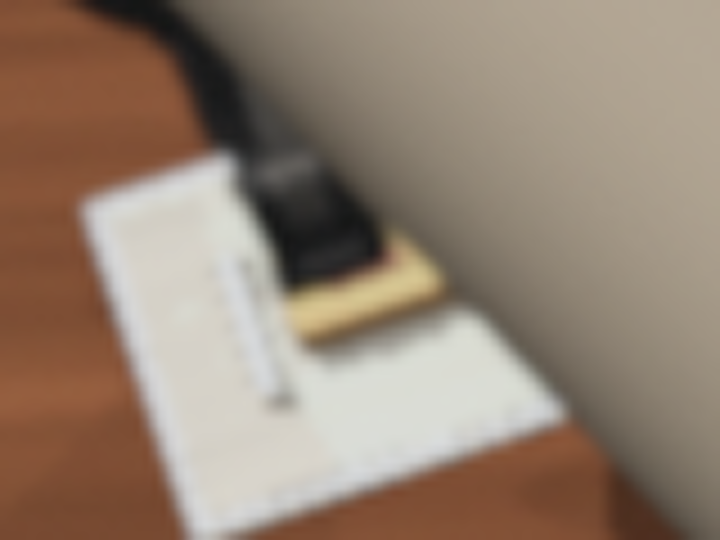

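```bash
python3 - <<'E'
from h import *
psi=np.radians(-10.2); h=np.array([np.cos(psi),np.sin(psi),0]); yl=np.array([-np.sin(psi),np.cos(psi),0])
a=np.radians(50); u=h*np.cos(a)+np.array([0,0,np.sin(a)]); zl=np.cross(u,yl)
c=np.array([.5725,-.2205,.0952])
for n,(x0,y0,x1,y1) in (("top",(400,145,465,235)),("side",(285,250,375,330))):
    f=dict(np.load(f"pics/{n}0.npz")); m=np.zeros((400,640),bool); m[y0:y1,x0:x1]=1
    hsv=cv2.cvtColor(f["color"],cv2.COLOR_RGB2HSV).astype(int)
    P=pts(f,m&(hsv[...,1]<70)&(hsv[...,2]>150)); Q=P-c; s=Q@u; y=Q@yl; z=Q@zl
    k=(P[:,2]>.055)
    s,y,z=s[k],y[k],z[k]
    print(n,"smax",np.percentile(s,[97,99,100]).round(4))
    for lo in np.arange(-.045,.085,.008):
        k=(s>lo)&(s<lo+.008)&(abs(y)<.025)&(z>-.03)
        if k.sum()>5: print("  s %.3f"%(lo+.004),k.sum(),"y",np.percentile(y[k],[3,50,97]).round(4),"z",np.percentile(z[k],[5,50,95]).round(4))
E
```

```text
top smax [0.0779 0.0785 0.0799]
  s -0.041 44 y [-0.0117  0.0024  0.0147] z [-0.0032  0.0008  0.0082]
  s -0.033 38 y [-0.0086  0.0044  0.0142] z [-0.0116 -0.0007  0.0029]
  s -0.025 28 y [-0.0083  0.0043  0.0147] z [-0.0045  0.0001  0.0031]
  s -0.017 34 y [-0.0072  0.0047  0.014 ] z [-0.0059 -0.0002  0.0036]
  s -0.009 35 y [-0.0078  0.0032  0.0141] z [-0.0045 -0.0002  0.0029]
  s -0.001 35 y [-0.0083  0.0042  0.0142] z [-0.0098  0.      0.0028]
  s 0.007 35 y [-0.0079  0.0032  0.0144] z [-0.0074  0.0001  0.0022]
  s 0.015 38 y [-0.0082  0.0046  0.0143] z [-0.0057 -0.0002  0.0028]
  s 0.023 31 y [-0.0089  0.0039  0.014 ] z [-0.0084  0.0005  0.0037]
  s 0.031 34 y [-0.0083  0.0056  0.0138] z [-0.0034 -0.0003  0.003 ]
  s 0.039 39 y [-0.0099  0.0016  0.0136] z [-0.0059 -0.0002  0.0042]
  s 0.047 41 y [-0.0127  0.0034  0.0177] z [-0.0039 -0.0009  0.0023]
  s 0.055 51 y [-0.012   0.0044  0.0177] z [-0.0058 -0.0001  0.0029]
  s 0.063 52 y [-0.0121  0.0038  0.0179] z [-0.0057  0.0002  0.0026]
  s 0.071 56 y [-0.0119  0.0019  0.0178] z [-0.0132 -0.0003  0.0021]
  s 0.079 87 y [-0.0117  0.
[... 485 characters left out ...]
  0.0003]
  s 0.007 42 y [-0.0131 -0.0104  0.007 ] z [-0.0171 -0.0035  0.0004]
  s 0.015 39 y [-0.0128 -0.0107  0.0083] z [-0.015  -0.0027  0.0007]
  s 0.023 42 y [-0.013  -0.0105  0.0071] z [-0.0159 -0.0021  0.001 ]
  s 0.031 46 y [-0.0127 -0.0103  0.0067] z [-0.0161 -0.0027  0.0012]
  s 0.039 45 y [-0.0129 -0.0094  0.0099] z [-0.0156 -0.0019  0.0006]
  s 0.047 41 y [-0.0165 -0.0143  0.0119] z [-0.0191 -0.0024  0.0002]
  s 0.055 61 y [-0.0171 -0.0145  0.0089] z [-0.0215 -0.0021  0.0005]
  s 0.063 57 y [-0.0177 -0.0153  0.0107] z [-0.0208 -0.0033  0.0005]
  s 0.071 67 y [-0.0177 -0.0148  0.0113] z [-0.0212 -0.004   0.0006]
  s 0.079 127 y [-0.0159 -0.0031  0.0124] z [-0.0223 -0.0106 -0.0005]
```

```bash
cat >> h.py <<'E'
psi=np.radians(-10.2); h_=np.array([np.cos(psi),np.sin(psi),0]); yl=np.array([-np.sin(psi),np.cos(psi),0])
a_=np.radians(50); ul=h_*np.cos(a_)+np.array([0,0,np.sin(a_)]); zl=np.cross(ul,yl)
G=np.array([.5725,-.2205,.0952])+.006*ul-.010*zl+.001*yl
E
python3 - <<'E'
from h import *
print(G,ul,zl)
T=tool(79.8,35,-10.2); print("pre tcp",G-.255*T[:,2])
print("down stage"); plan(np.array([.46,-.19,.38])-[0,0,.1547],tool(79.8))
E
```

```text
[ 0.58401223 -0.22155532  0.09336839] [ 0.63262874 -0.11382788  0.76604444] [-0.75393758  0.13565478  0.64278761]
pre tcp [ 0.44006182 -0.19565455  0.30225216]
down stage
t 10.50 grasp [0.6229 0.1933 0.2226] tcp [0.6232 0.1935 0.3773] xyaw 17.61 z [-0.0015 -0.0011 -1.    ] w 0.0852 F [ 0.2  0.5 -1.5] j [ 0.03  0.54 -0.61  1.61  0.33  1.11 -0.35]
 turn units [-2.000e-04  9.000e-04 -5.183e-01] deg 62.19 rows 7.2
 shift world [-0.1632 -0.3835  0.0027]  units cur-axes [-2.2629  2.6346 -0.0172]  units target-axes [-3.386  -0.7725 -0.0228] rows 8.3
```

Emit:
apply_moves --dp '[[0,0,0],[0,0,0],[0,0,0],[0,0,0],[0,0,0],[0,0,0],[0,0,0],[0,0,0],[-0.28,-0.065,0],[-0.28,-0.065,0],[-0.28,-0.065,0],[-0.28,-0.065,0],[-0.28,-0.065,0],[-0.28,-0.065,0],[-0.28,-0.065,0],[-0.28,-0.065,0],[-0.28,-0.065,0],[-0.28,-0.065,0],[-0.28,-0.065,0],[0,0,0]]' --twist '[[0,0,-0.065],[0,0,-0.065],[0,0,-0.065],[0,0,-0.065],[0,0,-0.065],[0,0,-0.065],[0,0,-0.065],[0,0,-0.065],[0,0,0],[0,0,0],[0,0,0],[0,0,0],[0,0,0],[0,0,0],[0,0,0],[0,0,0],[0,0,0],[0,0,0],[0,0,0],[0,0,0]]' --jaw '[0,0,0,0,0,0,0,0,0,0,0,0,0,0,0,0,0,0,0,0]'

```text
clock: 12.5
tcp_pos: [0.4752, -0.1802, 0.3572]
orientation: [-2.329, -2.062, 0.063]
contact_force: [-0.1, -0.3, 0.6]
grip_width: 0.0853
```

```bash
python3 - <<'E'
from h import *
T=tool(79.8,35,-10.2)
plan(G-.10*T[:,2],T)
blockcheck(8)
E
```

```text
t 12.50 grasp [ 0.4674 -0.1809  0.2027] tcp [ 0.4752 -0.1802  0.3572] xyaw 83.06 z [-0.0508 -0.0041 -0.9987] w 0.0853 F [-0.1 -0.3  0.6] j [ 0.96  0.4  -0.89  1.94  0.37  1.03  1.34]
 turn units [-0.3153 -0.0029  0.028 ] deg 37.98 rows 4.4
 shift world [-0.035  -0.0155 -0.0552]  units cur-axes [-0.1584 -0.2507  0.4748]  units target-axes [-0.1784 -0.4804  0.2253] rows 1.3
side near face Y -0.0219 [-0.0262 -0.0126] 33
  rib -0.0344 24
  rib 0.0298 10
top near face Y -0.016 [-0.0205 -0.012 ] 29
  rib -0.0304 35
  rib 0.0346 38
```

View pics/top8z.png

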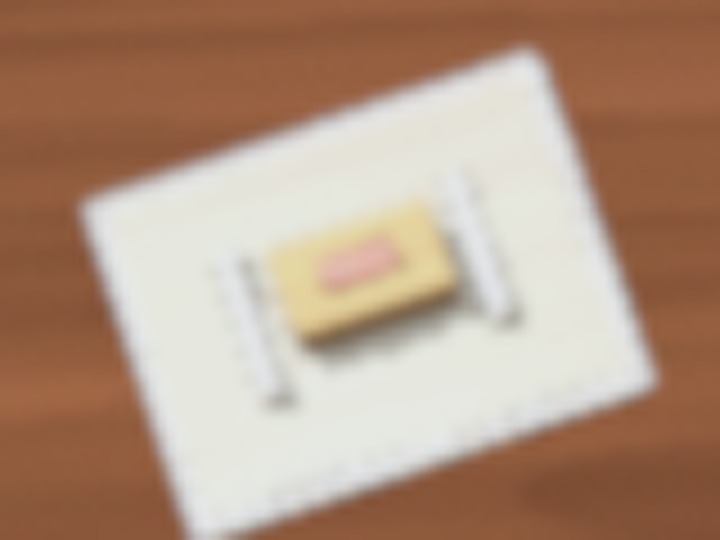

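View pics/side8z.png

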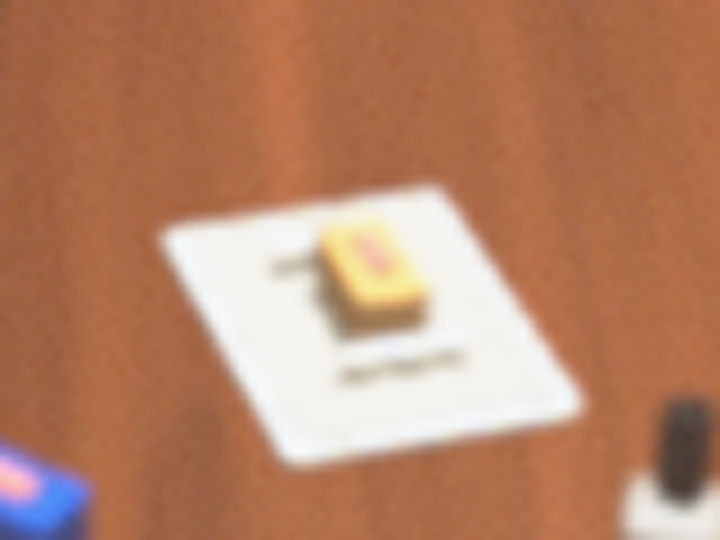

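```bash
python3 - <<'E'
from h import *
yv=np.array([-.3007,.9537,0]); xv=np.array([.9537,.3007,0]); c=np.array([.624,.1932,0])
for n in("top","side"):
    f=dict(np.load(f"pics/{n}8.npz")); P=pts(f,np.ones((400,640),bool)); X=(P-c)@xv;Y=(P-c)@yv;Z=P[:,2]
    k=(abs(X)<.03)&(abs(Y)<.035)&(Z>.026)&(Z<.04)
    print(n,"topface",rect(np.c_[X[k],Y[k]]),"meanY",Y[k].mean().round(4),"pctY",np.percentile(Y[k],[2,98]).round(4),"X",np.percentile(X[k],[2,98]).round(4))
    hsv=cv2.cvtColor(f["color"],cv2.COLOR_RGB2HSV).astype(int); H,S,V=hsv[...,0],hsv[...,1],hsv[...,2]
    u0,v0=proj(f,c+[0,0,.03])[0]
    uu,vv=np.meshgrid(np.arange(640),np.arange(400)); near=(abs(uu-u0)<28)&(abs(vv-v0)<22)
    pk=near&((H<13)|(H>165))&(S>40)&(V>190)&(f["color"][...,0]>200)
    v,u=np.nonzero(pk); print("  nail px",len(u), [( (q-c)@xv*1e3, (q-c)@yv*1e3) for q in cast(f,[[u.mean(),v.mean()]],.033)])
    yy=near&(H>14)&(H<32)&(S>70); v,u=np.nonzero(yy|pk); hull=cv2.convexHull(np.c_[u,v].astype(np.int32)); hm=np.zeros((400,640),np.uint8); cv2.fillPoly(hm,[hull],1)
    C=hull.reshape(-1,2); q=cast(f,C,.03); print("  outline",rect(np.c_[(q-c)@xv,(q-c)@yv]))
    # shadows etc: ribs from image bright? print rib rows along Y profile at X in +-12..20
    for z0,lab in((.0165,"ribz"),):
        for x in(-.014,-.018,.014,.018):
            ys=np.arange(-.05,.05,.001); pr=proj(f,[c+x*xv+y*yv+[0,0,z0] for y in ys]).astype(np.float32)
            val=cv2.remap(f["color"].min(2),pr[:,0].reshape(1,-1),pr[:,1].reshape(1,-1),cv2.INTER_LINEAR)[0]
            if n=="top" : print("  x",x,val[::2].tolist())
E
```

```text
top topface (array([0.00121027, 0.00138597]), (45.31209182739258, 26.348583221435547), 89.1430892944336) meanY 0.0013 pctY [-0.0204  0.0231] X [-0.0117  0.0136]
  nail px 27 [(np.float64(1.0626849846429849), np.float64(0.024621443218543128))]
  outline (array([-0.00288712, -0.00090552]), (42.04387283325195, 25.925071716308594), 89.48027801513672)
  x -0.014 [221, 220, 220, 220, 220, 219, 213, 208, 213, 221, 218, 197, 172, 154, 144, 133, 127, 123, 119, 118, 119, 119, 119, 121, 120, 120, 120, 122, 122, 120, 118, 118, 121, 129, 147, 170, 192, 207, 212, 206, 208, 216, 224, 223, 219, 220, 223, 224, 224, 224]
  x -0.018 [221, 221, 221, 222, 221, 218, 210, 196, 199, 209, 211, 200, 185, 185, 190, 193, 190, 182, 176, 173, 176, 177, 174, 171, 169, 167, 170, 176, 179, 177, 174, 177, 181, 187, 198, 213, 221, 221, 214, 204, 198, 210, 217, 220, 221, 222, 224, 224, 224, 224]
  x 0.014 [219, 219, 219, 219, 218, 217, 213, 209, 213, 223, 224, 218, 208, 200, 183, 170, 165, 164, 163, 163, 162, 161, 162, 163, 163, 163, 164, 164, 164, 163, 164, 165, 165, 164, 166, 169, 177, 192, 197, 194, 194, 215, 224, 224, 221, 219, 221, 222, 222, 222]
  x 0.018 [217, 217, 217, 217, 217, 217, 214, 212, 218, 225, 227, 223, 217, 211, 203, 193, 193, 195, 194, 194, 193, 194, 194, 193, 193, 193, 192, 192, 193, 193, 191, 191, 192, 192, 191, 194, 200, 208, 211, 205, 209, 217, 224, 223, 217, 218, 221, 222, 222, 222]
side topface (array([ 0.00207037, -0.00329045]), (49.14479064941406, 27.167510986328125), 89.99102783203125) meanY -0.0054 pctY [-0.0265  0.019 ] X [-0.0107  0.0153]
  nail px 48 [(np.float64(-5.096468285387059), np.float64(-19.17400664109287))]
  outline (array([-0.01211343, -0.03342181]), (135.4755401611328, 103.01130676269531), 89.98268127441406)
```

Both depth views put the block within about 1 mm of midway between the ribs and square to the plate. Next is the lamp, starting with tilting the tool.

Emit:
apply_moves --dp '[[0,0,0],[0,0,0],[0,0,0],[0,0,0],[0,0,0],[0,0,0]]' --twist '[[-0.063,-0.001,0.005],[-0.063,-0.001,0.005],[-0.063,-0.001,0.005],[-0.063,-0.001,0.005],[-0.063,-0.001,0.005],[0,0,0]]' --jaw '[0,0,0,0,0,0]'

```text
clock: 13.2
tcp_pos: [0.4784, -0.1653, 0.3558]
orientation: [1.983, 1.698, 0.565]
contact_force: [-0.9, -0.6, -0.4]
grip_width: 0.0853
```

```bash
python3 - <<'E'
from h import *
T=tool(79.8,35,-10.2)
plan(G-.10*T[:,2],T)
E
```

```text
t 13.20 grasp [ 0.5689 -0.1779  0.231 ] tcp [ 0.4784 -0.1653  0.3558] xyaw 81.32 z [ 0.585  -0.082  -0.8069] w 0.0853 F [-0.9 -0.6 -0.4] j [ 0.9   0.24 -0.75  2.18  0.65  0.19  1.04]
 turn units [ 0.01   -0.0109  0.0078] deg 2.01 rows 0.2
 shift world [-0.0382 -0.0304 -0.0538]  units cur-axes [-0.3026 -0.4861  0.1966]  units target-axes [-0.3059 -0.4768  0.2136] rows 1.5
```

```bash
python3 - <<'E'
from h import *
T=tool(79.8,20,-10.2)
plan(G-.10*T[:,2],T)
E
```

```text
t 13.20 grasp [ 0.5689 -0.1779  0.231 ] tcp [ 0.4784 -0.1653  0.3558] xyaw 81.32 z [ 0.585  -0.082  -0.8069] w 0.0853 F [-0.9 -0.6 -0.4] j [ 0.9   0.24 -0.75  2.18  0.65  0.19  1.04]
 turn units [ 0.135  -0.0098  0.0092] deg 16.28 rows 1.9
 shift world [ 0.0199 -0.0409 -0.0231]  units cur-axes [-0.3134  0.0615  0.2803]  units target-axes [-0.3059  0.1441  0.2575] rows 1.0
```

Emit:
apply_moves --dp '[[0,0,0],[0,0,0],[-0.1,0.05,0.08],[-0.1,0.05,0.08],[-0.1,0.05,0.08],[0,0,0],[0,0,0]]' --twist '[[0.068,-0.005,0.005],[0.068,-0.005,0.005],[0,0,0],[0,0,0],[0,0,0],[0,0,0],[0,0,0]]' --jaw '[0,0,0,0,0,0,0]'

```text
clock: 13.9
tcp_pos: [0.5006, -0.2018, 0.3313]
orientation: [2.198, 1.863, 0.312]
contact_force: [-0.1, 1.0, -0.1]
grip_width: 0.0852
```

```bash
python3 - <<'E'
from h import *
T=tool(79.8,20,-10.2)
plan(G-.06*T[:,2],T)
E
```

```text
t 13.90 grasp [ 0.5495 -0.2089  0.1847] tcp [ 0.5006 -0.2018  0.3313] xyaw 80.62 z [ 0.316  -0.0463 -0.9476] w 0.0852 F [-0.1  1.  -0.1] j [ 1.    0.41 -0.87  2.02  0.54  0.58  1.21]
 turn units [-0.0115 -0.005   0.0055] deg 1.64 rows 0.2
 shift world [ 0.0112 -0.0068 -0.0362]  units cur-axes [-0.0424 -0.0005  0.3179]  units target-axes [-0.0391 -0.0077  0.3183] rows 0.8
```

Emit:
apply_moves --dp '[[-0.02,-0.004,0.1],[-0.02,-0.004,0.1],[0,0,0.1],[0,0,0],[0,0,0]]' --twist '[[-0.012,-0.005,0.0055],[0,0,0],[0,0,0],[0,0,0],[0,0,0]]' --jaw '[0,0,0,0,0]'

```text
clock: 14.4
tcp_pos: [0.5108, -0.2068, 0.2956]
orientation: [2.187, 1.836, 0.325]
contact_force: [0.3, 0.5, -0.3]
grip_width: 0.0852
```

```bash
python3 - <<'E'
from h import *
T=tool(79.8,20,-10.2)
plan(G,T)
for n,(x0,y0) in (("side",(265,195)),("top",(370,120))):
    f=r.grab_frame(n); np.savez(f"pics/{n}9.npz",**f)
    cv2.imwrite(f"pics/{n}9z.png",cv2.resize(f["color"][y0:y0+120,x0:x0+120,::-1],None,fx=5,fy=5,interpolation=cv2.INTER_CUBIC))
E
```

```text
t 14.40 grasp [ 0.5631 -0.2159  0.1503] tcp [ 0.5108 -0.2068  0.2956] xyaw 80.03 z [ 0.338  -0.0594 -0.9393] w 0.0852 F [ 0.3  0.5 -0.3] j [ 0.91  0.46 -0.78  2.04  0.65  0.49  1.11]
 turn units [ 0.0006 -0.0007  0.0018] deg 0.24 rows 0.0
 shift world [ 0.0211 -0.0054 -0.0569]  units cur-axes [-0.0141  0.0075  0.5071]  units target-axes [-0.0133  0.0082  0.5071] rows 1.2
```

View pics/side9z.png

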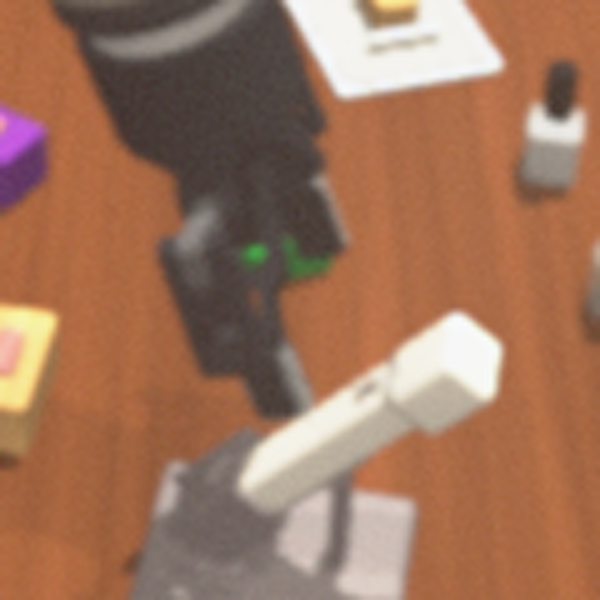

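View pics/top9z.png

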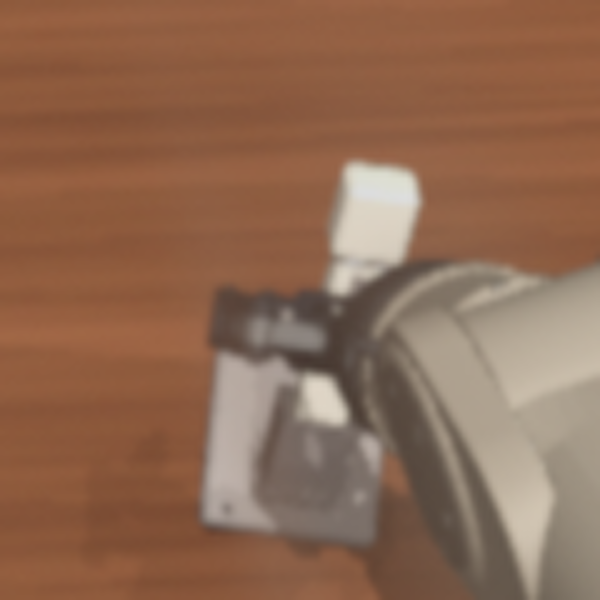

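Emit:
apply_moves --dp '[[-0.013,0.008,0.1],[0,0,0.1],[0,0,0.1],[0,0,0.1],[0,0,0.06],[0,0,0],[0,0,0]]' --twist '[[0,0,0.002],[0,0,0],[0,0,0],[0,0,0],[0,0,0],[0,0,0],[0,0,0]]' --jaw '[0,0,0,0,0,0,0]'

```text
clock: 15.2
tcp_pos: [0.532, -0.2123, 0.2396]
orientation: [2.191, 1.831, 0.325]
contact_force: [0.2, -0.5, -0.1]
grip_width: 0.0856
```

```bash
python3 - <<'E'
from h import *
T=tool(79.8,20,-10.2)
plan(G,T)
for n,(x0,y0) in (("side",(265,195)),):
    f=r.grab_frame(n); np.savez(f"pics/{n}10.npz",**f)
    cv2.imwrite(f"pics/{n}10z.png",cv2.resize(f["color"][y0:y0+120,x0:x0+120,::-1],None,fx=5,fy=5,interpolation=cv2.INTER_CUBIC))
E
```

```text
t 15.20 grasp [ 0.5843 -0.2216  0.0943] tcp [ 0.532  -0.2123  0.2396] xyaw 79.78 z [ 0.3381 -0.0598 -0.9392] w 0.0856 F [ 0.2 -0.5 -0.1] j [ 0.79  0.55 -0.64  2.02  0.79  0.41  0.98]
 turn units [ 0.0007 -0.0005 -0.0004] deg 0.11 rows 0.0
 shift world [-0.0001  0.0001 -0.0009]  units cur-axes [ 0.001  -0.0032  0.0068]  units target-axes [ 0.001  -0.0032  0.0068] rows 0.0
```

View pics/side10z.png

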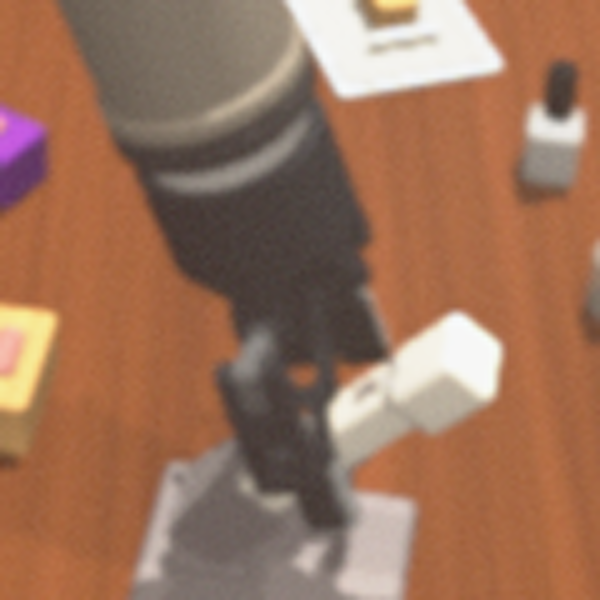

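Emit:
apply_moves --dp '[[0,0,0],[0,0,0],[0,0,0],[0,0,0],[0,0,0],[0,0,0],[0,0,0],[0,0,0],[0,0,0]]' --twist '[[0,0,0],[0,0,0],[0,0,0],[0,0,0],[0,0,0],[0,0,0],[0,0,0],[0,0,0],[0,0,0]]' --jaw '[90,140,150,160,170,180,190,200,225]' --grip_force 30

```text
clock: 16.15
tcp_pos: [0.5319, -0.2126, 0.2415]
orientation: [2.189, 1.829, 0.327]
contact_force: [-0.3, -0.0, 0.5]
grip_width: 0.0235
```

```bash
python3 - <<'E'
from h import *
T=tool(79.8,20,-10.2)
plan(G,T); o,R,p=state(); print("moment",o["moment"].round(2)); print("pull u in tool",(R.T@ul).round(3))
E
```

```text
t 16.15 grasp [ 0.5846 -0.222   0.0963] tcp [ 0.5319 -0.2126  0.2415] xyaw 79.75 z [ 0.3404 -0.0612 -0.9383] w 0.0235 F [-0.3 -0.   0.5] j [ 0.79  0.55 -0.64  2.02  0.79  0.41  0.98]
 turn units [ 0.002  -0.     -0.0005] deg 0.24 rows 0.0
 shift world [-0.      0.0004 -0.0028]  units cur-axes [ 0.0032 -0.0085  0.0213]  units target-axes [ 0.0032 -0.0084  0.0213] rows 0.1
moment [ 0.06  0.43 -0.02]
pull u in tool [ 0.001  0.868 -0.496]
```

Emit:
apply_moves --dp '[[0,0.036,-0.021],[0,0.072,-0.041],[0,0.072,-0.041],[0,0.072,-0.041],[0,0,0]]' --twist '[[0,0,0],[0,0,0],[0,0,0],[0,0,0],[0,0,0]]' --jaw '[230,230,230,230,230]' --grip_force 50

```text
clock: 16.65
tcp_pos: [0.556, -0.2171, 0.2705]
orientation: [2.19, 1.829, 0.326]
contact_force: [-1.7, 0.5, 1.1]
grip_width: 0.0233
```

```bash
python3 - <<'E'
from h import *
T=tool(79.8,20,-10.2)
plan(G+.08*ul,T); o,R,p=state(); g=p+R[:,2]*.1547-G; print("along u",g@ul,"perp",g@zl,g@yl)
for n,(x0,y0) in (("side",(265,175)),):
    f=r.grab_frame(n); np.savez(f"pics/{n}11.npz",**f)
    cv2.imwrite(f"pics/{n}11z.png",cv2.resize(f["color"][y0:y0+120,x0:x0+120,::-1],None,fx=5,fy=5,interpolation=cv2.INTER_CUBIC))
E
```

```text
t 16.65 grasp [ 0.6085 -0.2265  0.1253] tcp [ 0.556  -0.2171  0.2705] xyaw 79.73 z [ 0.3398 -0.061  -0.9385] w 0.0233 F [-1.7  0.5  1.1] j [ 0.83  0.55 -0.71  1.95  0.72  0.49  1.05]
 turn units [ 0.0016 -0.0001 -0.0006] deg 0.21 rows 0.0
 shift world [ 0.0266 -0.0042  0.0295]  units cur-axes [ 0.0051  0.2952 -0.1534]  units target-axes [ 0.0047  0.2947 -0.1544] rows 0.8
along u 0.04056427826317294 perp 0.0013779729528554682 -0.0005369539046534182
```

View pics/side11z.png

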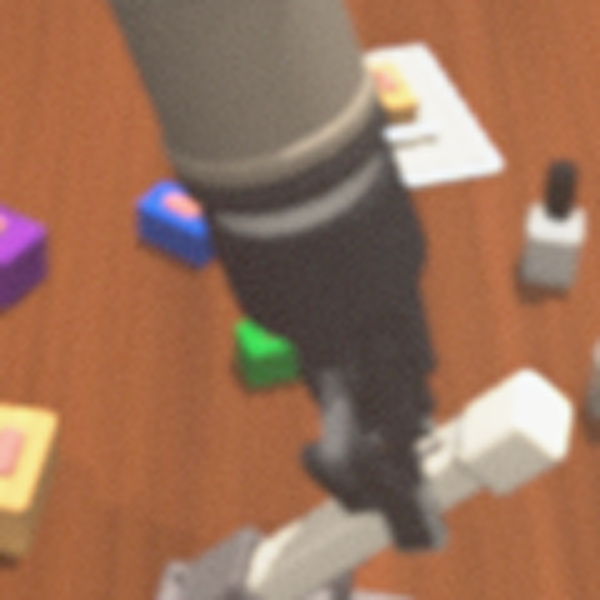

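Lamp is sliding out, with more of the handle visible below the fingers. I'll keep pulling, then lift.

Emit:
apply_moves --dp '[[0,0.072,-0.041],[0,0.072,-0.041],[0,0.1,-0.057],[0,0.1,-0.057],[0,0.05,-0.15],[0,0.05,-0.15],[0,0.05,-0.15],[0,0.05,-0.15],[0,0,0],[0,0,0]]' --twist '[[0,0,0],[0,0,0],[0,0,0],[0,0,0],[0,0,0],[0,0,0],[0,0,0],[0,0,0],[0,0,0],[0,0,0]]' --jaw '[230,230,230,230,230,230,230,230,230,230]'

```text
clock: 17.7
tcp_pos: [0.587, -0.2227, 0.3887]
orientation: [2.192, 1.832, 0.328]
contact_force: [0.3, 0.3, -1.4]
grip_width: 0.0234
```

```bash
python3 - <<'E'
from h import *
T=tool(79.8,20,-10.2)
plan(None,T); o,R,p=state(); g=p+R[:,2]*.1547
print("moment",o["moment"].round(2))
for n in ("side","top"):
    f=r.grab_frame(n); np.savez(f"pics/{n}12.npz",**f); u,v=proj(f,g)[0]; x0,y0=int(u)-60,max(int(v)-60,0); print(x0,y0)
    cv2.imwrite(f"pics/{n}12z.png",cv2.resize(f["color"][y0:y0+120,x0:x0+120,::-1],None,fx=5,fy=5,interpolation=cv2.INTER_CUBIC))
E
```

```text
t 17.70 grasp [ 0.6394 -0.2317  0.2434] tcp [ 0.587  -0.2227  0.3887] xyaw 79.81 z [ 0.3386 -0.0582 -0.9391] w 0.0234 F [ 0.3  0.3 -1.4] j [ 0.93  0.47 -0.86  1.78  0.53  0.74  1.24]
 turn units [ 0.0008 -0.0013 -0.0004] deg 0.19 rows 0.0
moment [ 0.09  0.41 -0.04]
308 168
398 76
```

View pics/side12z.png

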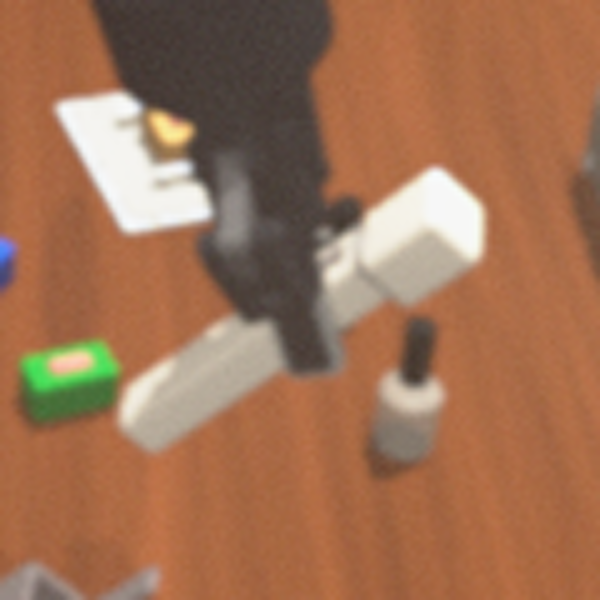

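View pics/top12z.png

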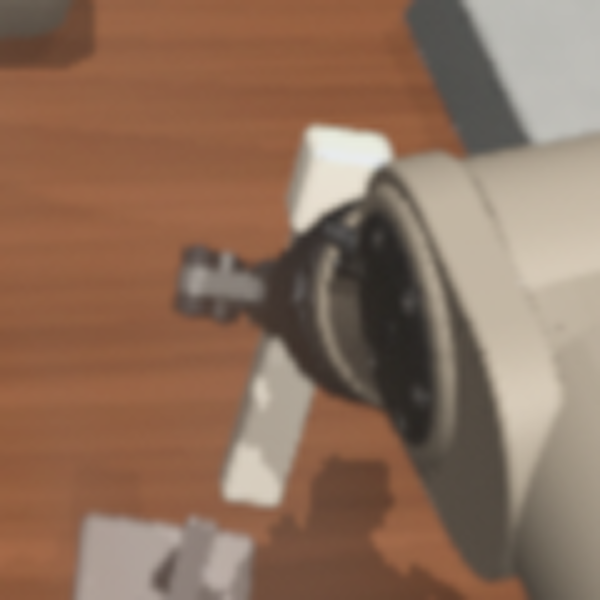

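```bash
cat >> h.py <<'E'
def lamp(tag,grab=True,fast=False):
    o,R,p=state(); g=p+R[:,2]*.1547
    yl2=R[:,0]  # lamp y = tool x
    out=[]
    for n in("side","top"):
        f=r.grab_frame(n) if grab else dict(np.load(f"pics/{n}{tag}.npz"))
        if grab: np.savez(f"pics/{n}{tag}.npz",**f)
        hsv=cv2.cvtColor(f["color"],cv2.COLOR_RGB2HSV).astype(int)
        m=(hsv[...,1]<75)&(hsv[...,2]>120)
        P=pts(f,m); Q=P-g
        k=(np.linalg.norm(Q,axis=1)<.13)&(abs(Q@yl2)<.03); Q=Q[k]
        # tool plane coords: a along tool y, b along tool z
        A=np.c_[Q@R[:,1],Q@R[:,2],Q@yl2]; out.append(A)
        print(n,len(A))
    return out,R,g
E
python3 - <<'E'
from h import *
out,R,g=lamp(12,False)
print("nominal u in tool",(R.T@ul).round(3))
th0=np.arctan2((R.T@ul)[2],(R.T@ul)[1])
for A in out:
    s=A[:,0]*np.cos(th0)+A[:,1]*np.sin(th0); n=A[:,0]*np.sin(th0)-A[:,1]*np.cos(th0)  # n: up-normal
    for lo in np.arange(-.1,.09,.01):
        k=(s>lo)&(s<lo+.01)&(n>-.03)&(n<.03)
        if k.sum()>4: print("  s %.3f"%(lo+.005),k.sum(),"n",np.percentile(n[k],[5,50,90,97]).round(4),"y",np.percentile(A[k,2],[5,50,95]).round(4))
    print(np.percentile(s,[.5,1,99,99.5]))
E
```

```text
side 1113
top 653
nominal u in tool [ 0.002  0.867 -0.499]
  s -0.085 44 n [-0.0082  0.0048  0.0095  0.0096] y [-0.0135 -0.0116  0.0051]
  s -0.075 61 n [-0.0076  0.0043  0.0092  0.0095] y [-0.0139 -0.0119  0.0056]
  s -0.065 62 n [-0.0079  0.0057  0.0092  0.0096] y [-0.014  -0.0118  0.006 ]
  s -0.055 64 n [-0.0072  0.0053  0.0091  0.0093] y [-0.014  -0.0121  0.0048]
  s -0.045 62 n [-0.0079  0.0048  0.0091  0.0094] y [-0.0141 -0.0119  0.0061]
  s -0.035 63 n [-0.0075  0.0051  0.0091  0.0093] y [-0.0146 -0.0122  0.0051]
  s -0.025 62 n [-0.0079  0.0043  0.0091  0.0095] y [-0.0144 -0.0122 -0.    ]
  s -0.015 37 n [-0.0071  0.004   0.0084  0.0092] y [-0.0153 -0.0127 -0.0095]
  s -0.005 6 n [-0.0188 -0.0056  0.0082  0.0094] y [-0.0203 -0.0187 -0.0149]
  s 0.005 20 n [-0.0174 -0.0108 -0.005  -0.0031] y [-0.0218 -0.0194 -0.0174]
  s 0.015 62 n [-0.0084  0.001   0.0093  0.0111] y [-0.0199 -0.0134  0.013 ]
  s 0.025 84 n [-0.0072  0.0073  0.014   0.0201] y [-0.0224 -0.0126  0.0046]
  s 0.035 76 n [-0.0105  0.0054  0.0087  0.009 ] y [-0.0181 -0.0133  0.0065]
  s 0.045 105 n [-0.013   0.0045
[... 646 characters left out ...]
27 0.0082 0.0107 0.0114] y [-0.0102  0.002   0.0125]
  s -0.035 59 n [0.0017 0.0081 0.0104 0.0117] y [-0.0085  0.0025  0.0125]
  s -0.025 38 n [-0.0023  0.0081  0.0106  0.0116] y [-0.0046  0.0071  0.0126]
  s -0.015 16 n [0.0028 0.0084 0.011  0.0125] y [0.0037 0.0094 0.0121]
  s 0.035 7 n [0.0014 0.0053 0.0079 0.0081] y [0.0122 0.0144 0.016 ]
  s 0.045 38 n [-0.0097  0.0069  0.0097  0.01  ] y [0.0047 0.013  0.0162]
  s 0.055 69 n [-0.0068  0.0076  0.0104  0.0115] y [-0.0041  0.0078  0.016 ]
  s 0.065 121 n [-0.0142  0.0051  0.0093  0.0104] y [-0.0125  0.0037  0.0154]
  s 0.075 26 n [-0.0107 -0.0046  0.0058  0.007 ] y [-0.0107  0.0017  0.0123]
[-0.08904112 -0.08817385  0.07142847  0.07991858]
```

```bash
cat >> h.py <<'E'
NAIL=np.array([.625,.194,.034]); PHI=17.5
def final(dz=0,phi=PHI):
    d=np.array([np.cos(np.radians(phi)),np.sin(np.radians(phi)),0]); return NAIL-.0545*d+[0,0,.057+dz], tool(phi+90,-30,phi)
E
python3 - <<'E'
from h import *
g,T=final(.12,-10.2); plan(g,T)
E
```

```text
t 17.80 grasp [ 0.6394 -0.2315  0.243 ] tcp [ 0.5871 -0.2226  0.3883] xyaw 79.83 z [ 0.3383 -0.0578 -0.9393] w 0.0231 F [ 0.3  0.7 -1.1] j [ 0.93  0.48 -0.86  1.78  0.53  0.74  1.24]
 turn units [ 4.172e-01 -1.500e-03  4.000e-04] deg 50.07 rows 5.8
 shift world [ 0.0604  0.4125 -0.0433]  units cur-axes [ 3.4717 -0.2322  0.3107]  units target-axes [3.4727 0.0826 0.3692] rows 8.4
```

Emit:
apply_moves --dp '[[0,0,0],[0,0,0],[0,0,0],[0,0,0],[0,0,0],[0,0,0],[0,0,0],[0,0,0],[0,0,0]]' --twist '[[0.05,0,0],[0.05,0,0],[0.055,0,0],[0.055,0,0],[0.055,0,0],[0.055,0,0],[0.05,0,0],[0.047,0,0],[0,0,0]]' --jaw '[230,230,230,230,230,230,230,230,230]'

```text
clock: 18.7
tcp_pos: [0.5855, -0.2228, 0.3769]
orientation: [-2.036, -1.709, 0.499]
contact_force: [0.5, -0.4, -1.7]
grip_width: 0.0233
```

```bash
python3 - <<'E'
from h import *
g,T=final(.12,-10.2); plan(g,T)
E
```

```text
t 18.70 grasp [ 0.5031 -0.2078  0.2469] tcp [ 0.5855 -0.2228  0.3769] xyaw 79.96 z [-0.5325  0.0969 -0.8409] w 0.0233 F [ 0.5 -0.4 -1.7] j [ 0.74  0.7  -0.77  1.47  0.35  1.73  1.3 ]
 turn units [-0.0231 -0.0006  0.0019] deg 2.78 rows 0.3
 shift world [ 0.062   0.4127 -0.032 ]  units cur-axes [3.4761 0.0738 0.2821]  units target-axes [3.4767 0.0461 0.2809] rows 8.4
```

Emit:
apply_moves --dp '[[0.12,0,0],[0.24,0,0.02],[0.24,0,0.02],[0.24,0,0.02],[0.24,0,0.02],[0.24,0,0.02],[0.24,0,0.02],[0.24,0,0.02],[0.24,0,0.02],[0.24,0,0.02],[0.24,0,0.02],[0.24,0,0],[0.24,0,0],[0.24,0,0],[0.12,0,0],[0,0,0]]' --twist '[[-0.02,0,0],[0,0,0],[0,0,0],[0,0,0],[0,0,0],[0,0,0],[0,0,0],[0,0,0],[0,0,0],[0,0,0],[0,0,0],[0,0,0],[0,0,0],[0,0,0],[0,0,0],[0,0,0]]' --jaw '[230,230,230,230,230,230,230,230,230,230,230,230,230,230,230,230]'

```text
clock: 20.3
tcp_pos: [0.6479, 0.1876, 0.3442]
orientation: [-2.1, -1.742, 0.428]
contact_force: [-0.2, 0.4, -0.5]
grip_width: 0.023
```

```bash
python3 - <<'E'
from h import *
g,T=final(.12); plan(g,T)
E
```

```text
t 20.30 grasp [0.5765 0.2021 0.2078] tcp [0.6479 0.1876 0.3442] xyaw 79.26 z [-0.4614  0.0935 -0.8823] w 0.0230 F [-0.2  0.4 -0.5] j [ 0.18  0.8  -0.85  1.4   0.22  1.52  0.73]
 turn units [ 0.0164 -0.117  -0.2043] deg 28.31 rows 3.3
 shift world [-0.0011  0.0132  0.0007]  units cur-axes [ 0.1068 -0.0285  0.0091]  units target-axes [ 0.108   0.0182 -0.0176] rows 0.3
```

Emit:
apply_moves --dp '[[0,0,0],[0,0,0],[0,0,0],[0,0,0],[0,0,0]]' --twist '[[0.004,-0.029,-0.051],[0.004,-0.029,-0.051],[0.004,-0.029,-0.051],[0.004,-0.029,-0.051],[0,0,0]]' --jaw '[230,230,230,230,230]'

```text
clock: 20.8
tcp_pos: [0.6493, 0.1791, 0.3424]
orientation: [-1.633, -2.245, 0.604]
contact_force: [0.5, -0.3, -1.2]
grip_width: 0.0232
```

```bash
python3 - <<'E'
from h import *
g,T=final(.05); plan(g,T)
E
```

```text
t 20.80 grasp [0.5761 0.1547 0.2083] tcp [0.6493 0.1791 0.3424] xyaw 108.00 z [-0.4727 -0.1583 -0.8669] w 0.0232 F [ 0.5 -0.3 -1.2] j [ 0.15  0.84 -0.89  1.37  0.43  1.71  1.12]
 turn units [0.0009 0.0042 0.0024] deg 0.59 rows 0.1
 shift world [-0.0025  0.0217 -0.0675]  units cur-axes [0.1815 0.3114 0.4685]  units target-axes [0.1788 0.3113 0.4695] rows 1.4
```

Emit:
apply_moves --dp '[[0.045,0.075,0.1],[0.045,0.075,0.1],[0.045,0.075,0.1],[0.045,0.075,0.1],[0,0,0],[0,0,0]]' --twist '[[0.001,0.004,0.002],[0,0,0],[0,0,0],[0,0,0],[0,0,0],[0,0,0]]' --jaw '[230,230,230,230,230,230]'

```text
clock: 21.4
tcp_pos: [0.6501, 0.2001, 0.2748]
orientation: [-1.652, -2.221, 0.599]
contact_force: [0.3, 0.5, -0.9]
grip_width: 0.0231
```

```bash
cat >> h.py <<'E'
def lampcheck(tag):
    g,T=final(0); plan(g,T)
    out,R,g=lamp(tag)
    d=np.cross(R[:,0],[0,0,1.]); d/=np.linalg.norm(d)  # heading
    dl=np.array([R.T@d,R.T@np.array([0,0,1.])])
    for A,n in zip(out,("side","top")):
        B=np.c_[A[:,2],A[:,0],A[:,1]]; s=B@dl[0]; z=B@dl[1]
        for lo in np.arange(-.1,.09,.02):
            k=(s>lo)&(s<lo+.02)&(z>-.035)&(z<.02)
            if k.sum()>8: print("  %s s %.3f"%(n,lo+.01),k.sum(),"z",np.percentile(z[k],[3,50,90,97]).round(4),"y",np.percentile(B[k,0],[5,50,95]).round(4))
        k=(z<.015)&(z>-.035); print("  s ends",np.percentile(s[k],[.5,2,98,99.5]).round(4))
        f=dict(np.load(f"pics/{n}{tag}.npz")); u,v=proj(f,NAIL)[0]; x0,y0=int(u)-60,max(int(v)-60,0); print(x0,y0)
        cv2.imwrite(f"pics/{n}{tag}z.png",cv2.resize(f["color"][y0:y0+100,x0:x0+120,::-1],None,fx=6,fy=6,interpolation=cv2.INTER_CUBIC))
E
python3 - <<'E'
from h import *
lampcheck(13)
E
```

```text
t 21.40 grasp [0.5759 0.1775 0.1409] tcp [0.6501 0.2001 0.2748] xyaw 106.74 z [-0.4798 -0.1461 -0.8651] w 0.0231 F [ 0.3  0.5 -0.9] j [ 0.11  0.92 -0.86  1.4   0.45  1.61  1.07]
 turn units [-0.0008 -0.0024 -0.0059] deg 0.77 rows 0.1
 shift world [-0.0033  0.0007 -0.0498]  units cur-axes [0.0146 0.1868 0.3714]  units target-axes [0.0142 0.1863 0.3717] rows 1.0
side 477
top 755
  side s -0.090 44 z [-0.006   0.0067  0.0106  0.0109] y [-0.0151 -0.0093  0.0055]
  side s -0.070 72 z [-0.0071  0.0073  0.0109  0.0119] y [-0.0155 -0.0115  0.004 ]
  side s -0.050 69 z [-0.0072  0.0068  0.0104  0.0113] y [-0.0156 -0.0111  0.005 ]
  side s -0.030 70 z [-0.0079  0.0067  0.0102  0.0112] y [-0.0156 -0.0116  0.0069]
  side s -0.010 81 z [-0.0117  0.0082  0.0127  0.016 ] y [-0.0215 -0.013   0.0123]
  side s 0.010 11 z [-0.0054  0.0089  0.0116  0.0161] y [-0.0279 -0.0122  0.0108]
  side s 0.030 30 z [-0.0111 -0.0031  0.0016  0.0045] y [-0.0195 -0.0151 -0.0115]
  side s 0.050 53 z [-0.0133 -0.001   0.0091  0.0098] y [-0.0215 -0.0179 -0.0143]
  side s 0.070 26 z [-0.011   0.0032  0.009   0.01  ] y [-0.0203 -0.0165 -0.0059]
  s ends [-0.0904 -0.0891  0.0657  0.0682]
281 129
  top s -0.090 73 z [-0.0022  0.0083  0.011   0.0125] y [-0.0096  0.001   0.0118]
  top s -0.070 107 z [0.0048 0.0086 0.0106 0.0114] y [-0.0099  0.0013  0.0122]
  top s -0.050 106 z [0.0049 0.0085 0.011  0.0123] y [-0.0098  0.0006  0.0113]
  top s -0.030 102 z [0.0058 0.0085 0.0106 0.0113] y [-0.0099  0.0011  0.012 ]
  top s -0.010 175 z [-0.0076  0.0075  0.0121  0.0153] y [-0.0159  0.0015  0.0221]
  top s 0.010 98 z [0.0054 0.0084 0.0106 0.0155] y [-0.0093  0.0012  0.0124]
  top s 0.030 53 z [0.0041 0.0077 0.0105 0.0123] y [-0.0072  0.0024  0.0114]
  s ends [-0.0918 -0.0904  0.0289  0.0319]
197 119
```

View pics/side13z.png

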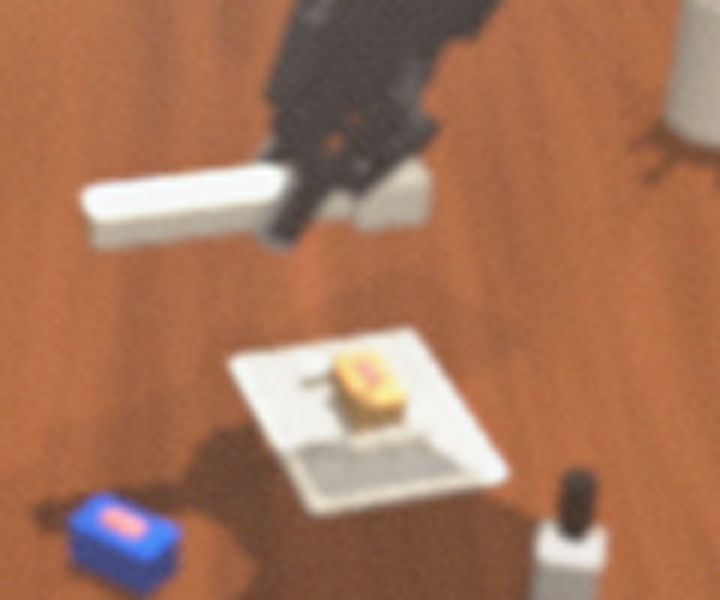

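View pics/top13z.png

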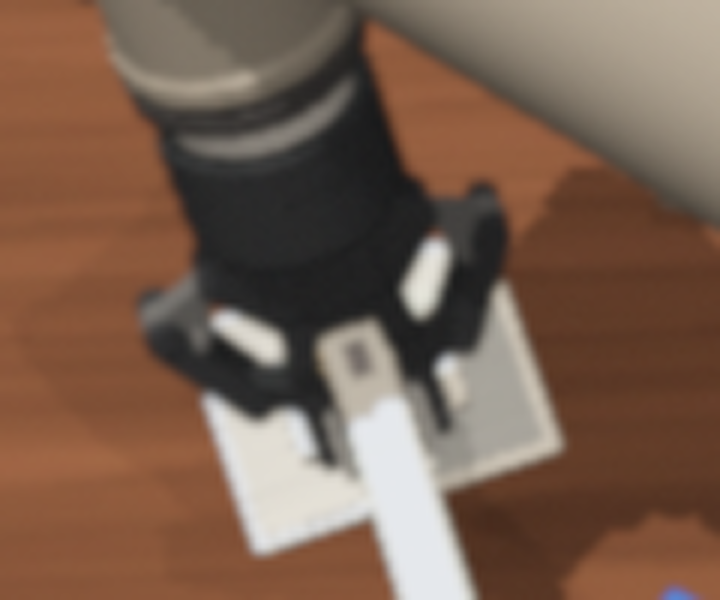

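```bash
sed -i 's/NAIL-.0545\*d+\[0,0,.057+dz\]/NAIL-.0532*d+[0,0,.0567+dz]/' h.py; python3 - <<'E'
from h import *
g,T=final(0,17.0); plan(g,T)
E
```

```text
t 21.50 grasp [0.576  0.1774 0.1414] tcp [0.6501 0.2    0.2753] xyaw 106.74 z [-0.4792 -0.146  -0.8655] w 0.0235 F [ 0.4  0.5 -0.7] j [ 0.11  0.92 -0.86  1.4   0.45  1.61  1.07]
 turn units [-0.0005 -0.0002 -0.0023] deg 0.29 rows 0.0
 shift world [-0.002   0.001  -0.0507]  units cur-axes [0.0141 0.1996 0.3722]  units target-axes [0.0133 0.1993 0.3724] rows 1.0
```

Emit:
apply_moves --dp '[[0.007,0.05,0.09],[0.007,0.05,0.09],[0,0.05,0.09],[0,0.03,0.06],[0,0.015,0.03],[0,0,0],[0,0,0]]' --twist '[[0,0,-0.002],[0,0,0],[0,0,0],[0,0,0],[0,0,0],[0,0,0],[0,0,0]]' --jaw '[230,230,230,230,230,230,230]'

```text
clock: 22.2
tcp_pos: [0.6486, 0.2008, 0.2226]
orientation: [-1.649, -2.225, 0.596]
contact_force: [-0.4, -0.3, -1.2]
grip_width: 0.0235
```

```bash
python3 - <<'E'
from h import *
g,T=final(0,17.0); plan(g,T)
lampcheck(14)
E
```

```text
t 22.20 grasp [0.5746 0.1783 0.0886] tcp [0.6486 0.2008 0.2226] xyaw 106.91 z [-0.4781 -0.1455 -0.8662] w 0.0235 F [-0.4 -0.3 -1.2] j [ 0.1   0.97 -0.84  1.42  0.49  1.54  1.06]
 turn units [ 0.0001 -0.0003 -0.0007] deg 0.10 rows 0.0
 shift world [-0.0005  0.0003  0.0021]  units cur-axes [ 0.0035 -0.0118 -0.0135]  units target-axes [ 0.0035 -0.0118 -0.0135] rows 0.0
t 22.20 grasp [0.5746 0.1783 0.0886] tcp [0.6486 0.2008 0.2226] xyaw 106.91 z [-0.4781 -0.1455 -0.8662] w 0.0235 F [-0.4 -0.3 -1.2] j [ 0.1   0.97 -0.84  1.42  0.49  1.54  1.06]
 turn units [ 0.0001 -0.0024 -0.0043] deg 0.59 rows 0.1
 shift world [-0.0006  0.0005  0.0021]  units cur-axes [ 0.0052 -0.0118 -0.0135]  units target-axes [ 0.0053 -0.0117 -0.0135] rows 0.0
side 716
top 786
  side s -0.090 39 z [-0.007   0.006   0.0101  0.0112] y [-0.013  -0.0092  0.0062]
  side s -0.070 68 z [-0.0076  0.0078  0.011   0.012 ] y [-0.0142 -0.012   0.0056]
  side s -0.050 66 z [-0.0074  0.0076  0.0106  0.0111] y [-0.0157 -0.0116  0.0042]
  side s -0.030 66 z [-0.0078  0.0067  0.0103  0.0109] y [-0.0151 -0.0119  0.0057]
  side s -0.0
[... 348 characters left out ...]
0029  0.0093  0.0119] y [-0.0195 -0.0167 -0.0119]
  s ends [-0.0906 -0.089   0.0653  0.0679]
281 129
  top s -0.090 66 z [0.0043 0.0079 0.0103 0.0116] y [-0.0094  0.0009  0.0114]
  top s -0.070 96 z [0.003  0.0084 0.0108 0.0115] y [-0.0096  0.0009  0.0116]
  top s -0.050 97 z [0.0026 0.0088 0.0114 0.0122] y [-0.0101  0.0011  0.0121]
  top s -0.030 97 z [0.0049 0.0084 0.0111 0.0119] y [-0.0102  0.001   0.0121]
  top s -0.010 160 z [-0.0069  0.0081  0.0123  0.015 ] y [-0.0164  0.001   0.024 ]
  top s 0.010 92 z [0.0043 0.0083 0.0119 0.0164] y [-0.0102  0.0008  0.0116]
  top s 0.030 45 z [0.005  0.0087 0.0111 0.0124] y [-0.008   0.0026  0.011 ]
  s ends [-0.0919 -0.09    0.0282  0.0306]
197 119
```

View pics/side14z.png

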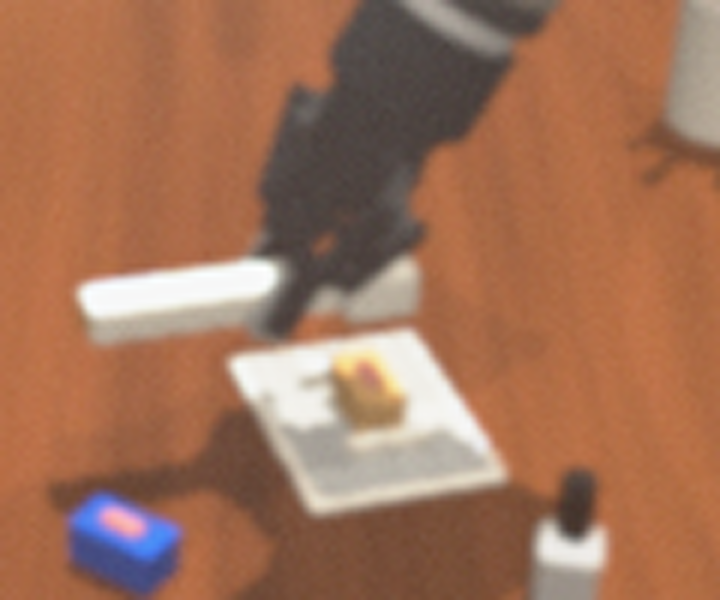

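View pics/top14z.png

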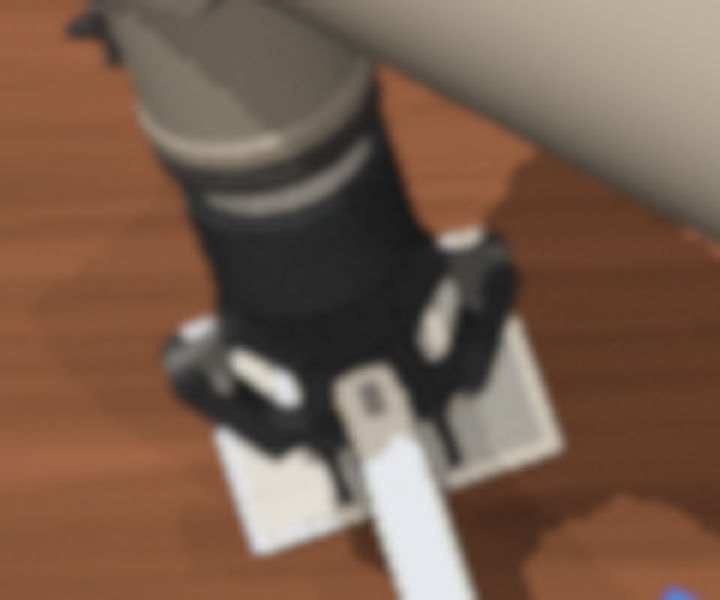

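Emit:
apply_moves --dp '[[0.003,-0.01,-0.012],[0,0,0],[0,0,0],[0,0,0],[0,0,0],[0,0,0]]' --twist '[[0,0,0],[0,0,0],[0,0,0],[0,0,0],[0,0,0],[0,0,0]]' --jaw '[230,230,230,230,230,230]'

```text
clock: 22.9
tcp_pos: [0.6486, 0.2014, 0.2267]
orientation: [-1.651, -2.226, 0.593]
contact_force: [0.9, 0.1, -2.0]
grip_width: 0.0231
```

```bash
python3 - <<'E'
from h import *
g,T=final(0,17.0); plan(g,T); o,R,p=state(); print("qvel",abs(o["qvel"]).max())
blockcheck(15)
f=dict(np.load("pics/side15.npz"))
cv2.imwrite("pics/side15full.png",f["color"][:,:,::-1])
plan(g,T); print("qvel",abs(r.get_obs()["qvel"]).max())
E
```

```text
t 22.90 grasp [0.5751 0.179  0.0924] tcp [0.6486 0.2014 0.2267] xyaw 106.89 z [-0.4756 -0.1446 -0.8677] w 0.0231 F [ 0.9  0.1 -2. ] j [ 0.1   0.97 -0.84  1.42  0.49  1.55  1.06]
 turn units [ 0.0016 -0.0004 -0.0008] deg 0.22 rows 0.0
 shift world [-0.0006 -0.0003 -0.002 ]  units cur-axes [-0.0012  0.0037  0.0169]  units target-axes [-0.0012  0.0038  0.0169] rows 0.0
qvel 0.0015147521745318593
side near face Y -0.0221 [-0.0259 -0.013 ] 33
  rib -0.0351 23
  rib 0.0301 10
top near face Y None None 0
  rib -0.0302 13
  rib 0.0352 16
t 23.00 grasp [0.575  0.179  0.0924] tcp [0.6486 0.2014 0.2266] xyaw 106.89 z [-0.4757 -0.1445 -0.8677] w 0.0233 F [ 0.9  0.4 -1.2] j [ 0.1   0.97 -0.84  1.42  0.49  1.55  1.06]
 turn units [ 0.0016 -0.0004 -0.0008] deg 0.22 rows 0.0
 shift world [-0.0005 -0.0003 -0.0019]  units cur-axes [-0.0012  0.0037  0.0165]  units target-axes [-0.0012  0.0037  0.0165] rows 0.0
qvel 0.0031103364714050777
```

View pics/side15full.png

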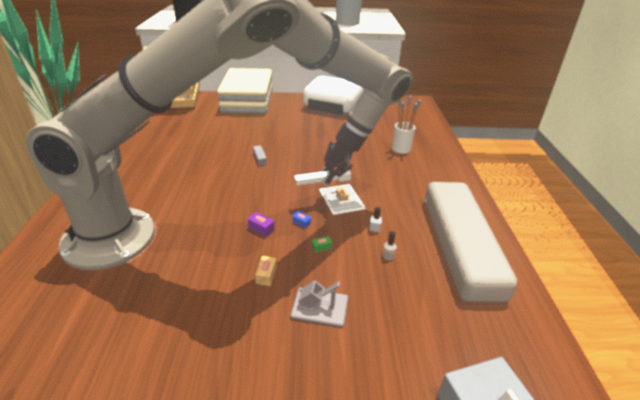

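```bash
python3 -c "
from bench import r
print(r.hand_in())"
```

```text
the job is handed in; nothing more can be done
None
```

The nail block is on the curing plate and the lamp is held level over it, window down. I handed the job in at about 23 s of the 58 s, with the arm still holding the lamp; the hand-in gives no verdict.

- **Block:** I gripped the small wooden block across its long sides, so the pads did not touch the nail. I set it down between the two stops. With the arm clear, depth readings from both cameras put it within about 1 mm of midway between the stops and within about 1° of square.
- **Lamp:** I drew it out along its axis and levelled it. Depth readings showed under 0.5° of pitch and no slip in the grip.
- **Final hold:** By robot position, the window is about 42 mm above the nail and centred on it to 1–2 mm. The arm was still, with no contact force beyond the lamp's own weight.
- **Bystanders:** The bottles and buffer were left alone and look unmoved in the last side picture.

**Checks that disagreed or failed:**
- The two cameras differ by about 4–5 mm in absolute left–right position, so I judged the block's place by its gaps to the stops within each picture. In the top colour picture, those gaps read by eye put the block 3–4 mm off centre; I went with the depth readings.
- A colour-based check of the nail in the side view failed because its mask picked up other things, so I ignored it.
- At the end the top camera could not see the lamp's head or the nail under the gripper. The final centring therefore rests on robot position and the side camera.

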